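Turn a tray of culture dishes lid-down for the incubator

ROBOT

A 7-joint arm with a two-finger parallel gripper is mounted at the origin on the work surface. World frame = base frame: x ahead of the robot, y to its left, z up, the work surface at z = 0. Lengths are in m, angles in rad, forces in N, time in s.
With the tool pointing down it reaches from about 0.4 to 0.85 m from the base axis. Payload 4.4 kg.
Tool frame: the origin (TCP) lies on the centre line of the jaws, within the pads' length; the fingertips stand 11 mm ahead of it and the grasp point (between the pads) lies 8 mm behind it (env.tips_ahead is the z of the fingertips in the tool frame, in m); z points along the fingers, y is the direction in which the jaws open and shut (so a half turn about z gives the same grasp; the last joint's range is limited). The gripper opens to 94 mm and grips with 3 to 60 N. Pads are 16 mm wide; open, the fingers measure 119 mm over their backs; the gripper's body (75 mm by 177 mm) begins 78 mm behind the grasp point.
Start: joints at [-1.254, 0.628, 0.038, 1.517, -0.027, 0.996, -0.02], TCP at [0.243, 0.603, 0.183] pointing down, gripper open.
Joint ranges: [-3.06, 3.06], [-0.37, 2.12], [-1.25, 1.32], [0.18, 2.47], [-1.1, 4.24], [0.23, 1.98], [-2.94, 2.94]. Speed limits (rad/s): [2.57, 2.57, 3.14, 3.14, 3.14, 3.14, 3.14].

INTERFACE

Orientations are given as a unit quaternion [x, y, z, w].
In Python, from workcell import env, vision gives the robot as it stands.
- The arm moves only by the shell command python3 -m crank 'ROWS'. ROWS is a JSON object of lists of equal length, an entry for each row: "offset": the shift along the tool's x, y, z normalised to -1 to 1, where 1 is 100 mm, a list of three; "twist": the turn, a rotation vector about the tool's x, y, z normalised to -1 to 1, where 1 is 360 degrees, a list of three; "fingers": the closure, from 0 (fully open) to 1 (shut). In form: {"offset": [[x, y, z], ...], "twist": [[ax, ay, az], ...], "fingers": [fingers, ...]}. A call has 1 to 20 rows; each row shifts and turns the pose as measured when the row begins, along the tool's axes as they then stand; what a row does not reach is not made up. A row lasts 1/10 s, in which the tool goes at most 50 mm and 8.59 degrees, less where a joint would pass 70% of its speed; a pose out of reach is approached as far as the arm can. A call with a number of a shift or a turn outside -1 to 1 is refused whole. A call with a gripper value outside its range is refused whole. The fingers move at their own pace and stop on an object; the grip force is fixed at half the most. Time passes only in rows, so rows that do not move let the fingers close. It gives the time, the measured TCP pose, the force and the opening at its end, in the units of the state.
- env.state(): the state, without advancing time (a new reading comes with each control period).
- vision.get_image(name): name is "scene" or "side" or "wrist"; returns the picture (400x640x3 uint8, red, green, blue); there is no depth.
- vision.camera_model(name): a dict with "fovy" (degrees; the focal length in pixels is half the picture's height over the tangent of half this angle, whatever the lens; pixels are square), "cx", "cy" (the principal point, pixels), "world_to_cam" (4x4, takes a point from world to camera coordinates); the wrist camera has in their place "hand_eye" (4x4, takes a point from camera to tool coordinates, whose origin is the TCP and whose axes are the flange's). Camera axes: x right, y down, z forward; pixel columns grow to the right and rows downward; lengths in m; the calibration is good to about 2 mm. The wrist camera is an equidistant fisheye: a pixel r from the principal point sees the ray r / f radians off the axis. A picture is of the moment at which its call begins: read the wrist's pose just before it. camera_model takes no time and is no camera call.
- env.job_done(): hands the job in, once; it reports no verdict.
The state is a dict: "clock": time; "joint_pos": joint angles; "joint_velocities": joint speeds; "joint_efforts": joint torques, N m; "eef_pos": TCP position; "tcp_rot": TCP orientation; "wrist_force": force on the tool from outside, world axes, zero at the start; "wrist_torque": the same for the moment, N m; "opening": opening from 0.0 (shut) to 1.0 (fully open).
Only numpy, scipy, OpenCV 4.12 (cv2) and the standard library are available. Lean on these libraries where they do the work, as an engineer would, in place of code of your own. Each camera call takes 0.05 s, during which the arm holds its last target.

TASK

The three closed dishes in the white tray must go into the incubator lid-down. Lay the empty blue tray face-down over them so that the rims meet, turn the two trays over together as one closed pair, keeping control all the way and never letting them topple or a dish come out, and set the pair down flat on the bare bench. Then lift off the white tray and leave it, still face-down, on the middle of the drain mat and lined up with it, with all three dishes sitting lid-down in the blue tray; leave everything else on the bench where it is.

Things in the scene. Friction and masses are not known exactly. Their poses are not given: they have to be found in the camera images.
- white_mid (a point): White tray, a block 204 (x) x 70 (y) x 16 mm high, 0.1 kg, starting on the bench. Point: block centre; z axis out of the pocketed face (up at start). Three eight-sided pockets, 63.4 mm across, 8 mm deep, at x = -66, 0, +66 mm, a closed dish in each. Its plain long side faces can be pinched across the 70 mm width.
- blue_mid (a point): Empty blue tray, same shape. Point: block centre; z axis out of the pocketed face: down at start, as it lies face-down on the mat, ribbed base up. Laid on the full white tray (either way round) it drops until the rims meet: pair 32 mm thick, centres 16 mm apart, dishes shut in with 1 mm play. The pair holds together when pinched across its width, and stands by itself on an end (204 mm tall).
- mat_top (a point): Grey-green ribbed drain mat, 250 (x) x 120 (y) x 4 mm, fixed to the bench. The point is the centre of its top face, z up.
- dish0_mid (a point): Closed culture dish (lid held tight, one rigid piece), lid 60 mm across, base 57 mm, 15 mm high, 24 g, amber agar in its base; it starts in the x = -66 mm pocket of the white tray, lid up, standing 7 mm proud of the rim. The point is its centre; its z axis points out of its lid (up at the start, down when inverted).
- dish1_mid (a point): Closed culture dish (lid held tight, one rigid piece), lid 60 mm across, base 57 mm, 15 mm high, 24 g, red-brown agar in its base; it starts in the middle pocket of the white tray, lid up, standing 7 mm proud of the rim. The point is its centre; its z axis points out of its lid (up at the start, down when inverted).
- dish2_mid (a point): Closed culture dish (lid held tight, one rigid piece), lid 60 mm across, base 57 mm, 15 mm high, 24 g, amber agar in its base; it starts in the x = +66 mm pocket of the white tray, lid up, standing 7 mm proud of the rim. The point is its centre; its z axis points out of its lid (up at the start, down when inverted).
- marker: Marker pen lying on the bench, 142 x 14 x 15 mm, long axis x; leave alone. Origin under its middle, on the bench.
- spreader: Thin blue plastic spreader lying on the bench, about 160 mm along x, 5 mm high; leave alone. Origin on the bench under its shaft.
- plates_a: Taped stack of four 92 mm culture dishes, 62 mm high; leave alone. Origin under its centre.
- plates_b: Taped stack of two 92 mm culture dishes, 31 mm high; leave alone. Origin under its centre.
- tip_box: Blue box of pipette tips with a clear lid, 87 x 124 x 63 mm; leave alone. Origin under its centre.
- basket: White slotted basket with pens, 130 x 210 x 75 mm; leave alone. Origin under its centre.
- swab_jar: Clear jar of swabs, 84 mm across, sticks up to 210 mm high; leave alone. Origin under its centre.
- media_bottle: Amber bottle with a blue cap, 86 mm across, 165 mm high; leave alone. Origin under its centre.
Not all that is in view belongs to the job. What is shaped like the part that bears blue_mid but pink or red is not meant.

How it is judged:
By the outcome, as a careful person would: the job done as asked, in the order asked, and still so for the second after the job is handed in, with the robot touching nothing.
It also fails if it takes over 72 s, if anything falls off the work surface, if the arm or the gripper's body presses on something with over 40 N, if the wrist force passes 120 N, or if a joint passes its speed limit or range.

## Working session

There is one attempt and no reset: what is moved stays moved. The work goes in short steps, Python scripts to look and compute and a shell command to move; the robot and the scene stay as the last step left them, time stands still between calls to the robot, and variables do not carry over. Pictures are saved under pics/ and viewed, and the job is handed in when it is done.

```bash
ls; mkdir -p pics; python3 - <<'E'
from workcell import env, vision
import cv2, numpy as np
print(env.state())
for n in ["scene","side","wrist"]:
    cv2.imwrite(f"pics/{n}0.png", vision.get_image(n)[:,:,::-1])
    m=vision.camera_model(n); print(n,{k:(np.round(v,4).tolist() if hasattr(v,'__len__') else v) for k,v in m.items()})
print(env.tips_ahead)
E
```

```text
pics
{'clock': 0.0, 'joint_pos': array([-1.25379193,  0.62931172,  0.03847275,  1.51833642, -0.02698546,
        0.99630912, -0.01998268]), 'joint_velocities': array([ 0.000408  , -0.00058266, -0.0004106 ,  0.00038097,  0.00126025,
       -0.00258115,  0.00041192]), 'joint_efforts': array([-7.06355831e-05, -5.49739087e+01,  1.14373270e+00, -1.86630589e+01,
       -5.21069742e-02,  2.36920186e-02,  1.83236821e-04]), 'eef_pos': array([0.24252548, 0.60230974, 0.18238714]), 'tcp_rot': array([ 1.90235085e-01,  9.81738132e-01, -9.10674355e-04, -1.49852248e-04]), 'wrist_force': array([0.61510511, 0.19794957, 0.38680535]), 'wrist_torque': array([-0.00562888, -0.03522816,  0.00156315]), 'opening': 0.998679694594914}
scene {'fovy': 57.35158983701472, 'cx': 320.8717348705166, 'cy': 200.50696625478218, 'world_to_cam': [[0.1034, 0.9946, 0.0052, -0.0955], [0.7704, -0.0768, -0.633, -0.4044], [-0.6292, 0.0694, -0.7742, 1.6632], [0.0, 0.0, 0.0, 1.0]]}
side {'fovy': 44.27483303244014, 'cx': 326.26811982240076, 'cy': 205.527164024724, 'world_to_cam': [[0.7514, -0.6597, -0.0152, -0.3956], [-0.3705, -0.4027, -0.837, 0.2354], [0.546, 0.6345, -0.547, 1.369], [0.0, 0.0, 0.0, 1.0]]}
wrist {'fovy': 65.70646984690485, 'cx': 318.4029745579623, 'cy': 196.81987159402206, 'hand_eye': [[-0.0004, -0.9638, -0.2668, 0.0784], [1.0, -0.0004, -0.0001, 0.0004], [-0.0, -0.2668, 0.9638, -0.2015], [0.0, 0.0, 0.0, 1.0]]}
0.011
```

View pics/scene0.png

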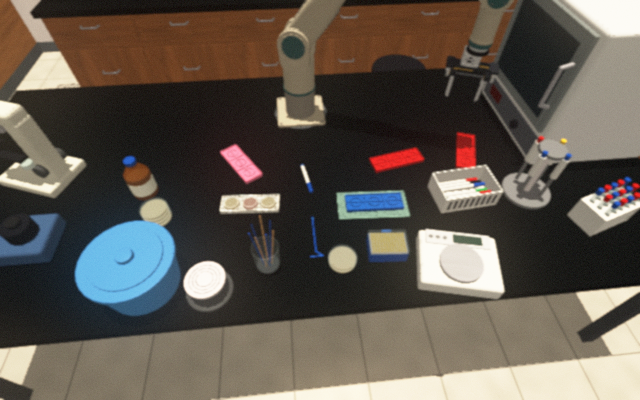

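View pics/side0.png

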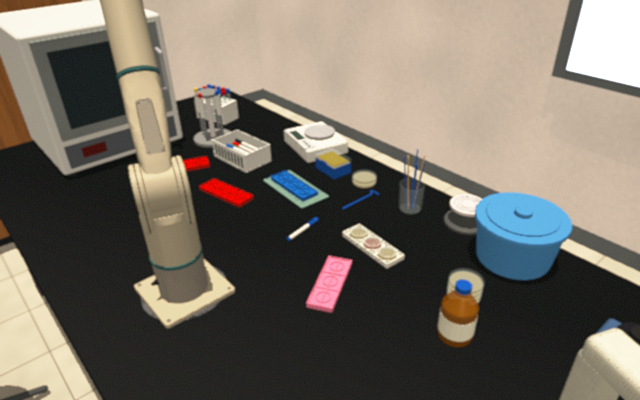

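View pics/wrist0.png

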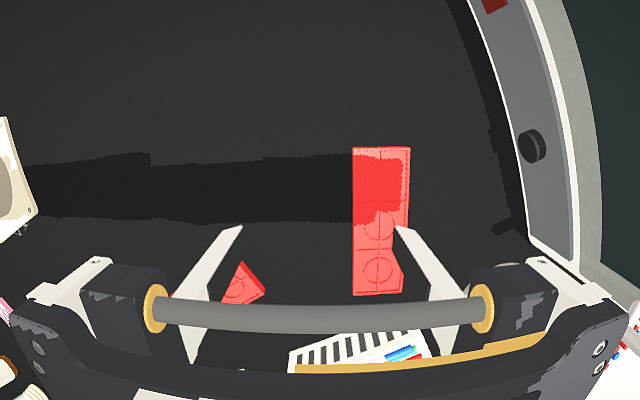

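The blue tray on the mat is at scene (373,202). The look-alikes are pink at (241,163), red at (397,159) and red at (466,150). The white tray with the dishes is at (250,204). Next I'll take a close crop to check the choice and pick out the corners.

```bash
cat > h.py <<'E'
from workcell import env, vision
import cv2, numpy as np
from scipy.spatial.transform import Rotation as R
def ray(n,px,st=None):
    m=vision.camera_model(n); f=200/np.tan(np.radians(m['fovy'])/2)
    d=np.array([px[0]-m['cx'],px[1]-m['cy']])
    if n=='wrist':
        r=np.hypot(*d); th=r/f
        v=np.array([*(d/max(r,1e-9)*np.sin(th)),np.cos(th)])
        H=np.array(m['hand_eye']); T=np.eye(4); T[:3,:3]=R.from_quat(st['tcp_rot']).as_matrix(); T[:3,3]=st['eef_pos']
        C=T@H
    else:
        v=np.array([d[0]/f,d[1]/f,1]); C=np.linalg.inv(np.array(m['world_to_cam']))
    return C[:3,3],C[:3,:3]@v
def unp(n,px,z,st=None):
    o,d=ray(n,px,st); return o+d*(z-o[2])/d[2]
def proj(n,P,st=None):
    m=vision.camera_model(n); f=200/np.tan(np.radians(m['fovy'])/2)
    if n=='wrist':
        H=np.array(m['hand_eye']); T=np.eye(4); T[:3,:3]=R.from_quat(st['tcp_rot']).as_matrix(); T[:3,3]=st['eef_pos']
        W=np.linalg.inv(T@H)
    else: W=np.array(m['world_to_cam'])
    p=W[:3,:3]@np.asarray(P)+W[:3,3]
    if n=='wrist':
        r=np.hypot(p[0],p[1]); th=np.arctan2(r,p[2]); return np.array([m['cx'],m['cy']])+p[:2]/r*th*f
    return np.array([m['cx']+f*p[0]/p[2],m['cy']+f*p[1]/p[2]])
E
python3 - <<'E'
from h import *
im=cv2.imread('pics/scene0.png')
c=cv2.resize(im[140:260,200:420],None,fx=3.6,fy=3.6,interpolation=cv2.INTER_CUBIC); cv2.imwrite('pics/crop0.png',c)
for nm,px,z in [('blue',(373,202),.02),('white',(250,204),.016),('red',(397,159),.016),('pink',(241,163),.016),('marker',(307,178),.01),('spr top',(313,220),.003),('spr bot',(316,256),.003),('jar',(266,265),0),('platesb?',(342,265),0),('tip',(388,250),.05),('plates_a',(155,220),0)]:
    print(nm,unp('scene',px,z).round(3))
E
```

```text
blue [0.571 0.224 0.02 ]
white [ 0.533 -0.213  0.016]
red [0.361 0.362 0.016]
pink [ 0.323 -0.252  0.016]
marker [ 0.422 -0.001  0.01 ]
spr top [0.616 0.004 0.003]
spr bot [0.76  0.001 0.003]
jar [ 0.776 -0.16   0.   ]
platesb? [0.8   0.081 0.   ]
tip [0.789 0.225 0.05 ]
plates_a [ 0.559 -0.543  0.   ]
```

View pics/crop0.png

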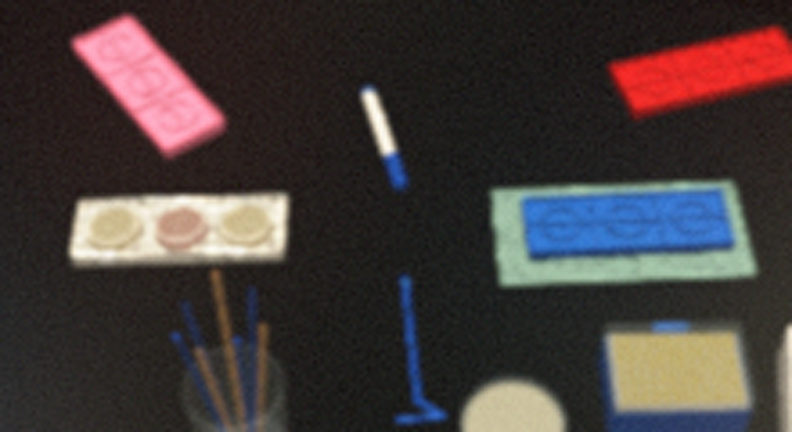

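```bash
cat >> h.py <<'E'
def Rd(tx_az=90.,tilt=0.):
    """tool x at azimuth tx_az(deg) horizontally, z down; tilt: rotate about world jaw axis (tool y), tool z swings toward tool +x dir for +tilt"""
    a=np.radians(tx_az); x=np.array([np.cos(a),np.sin(a),0]); z=np.array([0,0,-1.]); y=np.cross(z,x)
    M=np.array([x,y,z]).T
    return R.from_matrix(M)*R.from_euler('y',tilt,degrees=True)
def plan(tp,tr,n,st=None,nrot=None):
    st=st or env.state(); p0=st['eef_pos']; r0=R.from_quat(st['tcp_rot']); rv=(r0.inv()*tr).as_rotvec()
    nrot=nrot or n
    off=[];tw=[]
    for i in range(n):
        s=min(1,i/nrot); s2=min(1,(i+1)/nrot)
        rc=r0*R.from_rotvec(rv*s)
        off.append((rc.inv().apply((np.asarray(tp)-p0)/n)/.1)); tw.append(rv*(s2-s)/(2*np.pi))
    print('total rot deg',np.degrees(rv).round(2),'dp mm',((np.asarray(tp)-p0)*1e3).round(1),'tool dp', (r0.inv().apply(np.asarray(tp)-p0)*1e3).round(1))
    print('off',[[round(float(v),3) for v in o] for o in off]); print('tw',[[round(float(v),4) for v in o] for o in tw])
E
python3 - <<'E'
from h import *
im=cv2.imread('pics/scene0.png')
# blue corners from crop pixel /3.6 + offset (top face z=.02)
for c in [(523,198),(726,190),(735,247),(530,257)]:
    print('blue',unp('scene',(c[0]/3.6+200,c[1]/3.6+140),.02).round(3))
for c in [(490,188),(735,181),(757,274),(500,286)]:
    print('mat',unp('scene',(c[0]/3.6+200,c[1]/3.6+140),.004).round(3))
for c in [(78,201),(289,193),(286,248),(70,256)]:
    print('white',unp('scene',(c[0]/3.6+200,c[1]/3.6+140),.016).round(3))
plan([.575,.16,.28],Rd(90),11,nrot=8)
E
```

```text
blue [0.528 0.13  0.02 ]
blue [0.538 0.336 0.02 ]
blue [0.611 0.327 0.02 ]
blue [0.603 0.126 0.02 ]
mat [0.499 0.101 0.004]
mat [0.514 0.354 0.004]
mat [0.634 0.346 0.004]
mat [0.623 0.094 0.004]
white [ 0.485 -0.316  0.016]
white [ 0.495 -0.104  0.016]
white [ 0.566 -0.11   0.016]
white [ 0.555 -0.319  0.016]
total rot deg [-7.000e-02  5.000e-02  6.806e+01] dp mm [ 332.4 -442.5   97.4] tool dp [-473.6 -286.4  -97. ]
off [[-0.431, -0.26, -0.088], [-0.464, -0.194, -0.088], [-0.488, -0.123, -0.088], [-0.501, -0.049, -0.088], [-0.503, 0.025, -0.088], [-0.493, 0.099, -0.088], [-0.473, 0.171, -0.089], [-0.443, 0.239, -0.089], [-0.402, 0.302, -0.089], [-0.402, 0.302, -0.089], [-0.402, 0.302, -0.089]]
tw [[-0.0, 0.0, 0.0236], [-0.0, 0.0, 0.0236], [-0.0, 0.0, 0.0236], [-0.0, 0.0, 0.0236], [-0.0, 0.0, 0.0236], [-0.0, 0.0, 0.0236], [-0.0, 0.0, 0.0236], [-0.0, 0.0, 0.0236], [-0.0, 0.0, 0.0], [-0.0, 0.0, 0.0], [-0.0, 0.0, 0.0]]
```

```bash
python3 -m crank '{"offset":[[-0.43,-0.26,-0.09],[-0.46,-0.19,-0.09],[-0.48,-0.12,-0.09],[-0.48,-0.05,-0.09],[-0.48,0.03,-0.09],[-0.47,0.1,-0.09],[-0.46,0.17,-0.09],[-0.4,0.24,-0.09],[-0.35,0.3,-0.09],[-0.3,0.3,-0.09],[-0.3,0.3,-0.09]],"twist":[[0,0,0.0235],[0,0,0.0235],[0,0,0.0235],[0,0,0.0235],[0,0,0.0235],[0,0,0.0235],[0,0,0.0235],[0,0,0.0235],[0,0,0],[0,0,0],[0,0,0]],"fingers":[0,0,0,0,0,0,0,0,0,0,0]}'
python3 - <<'E'
from h import *
s=env.state(); print(s['joint_pos'].round(3))
plan([.570,.228,.22],Rd(87),4)
E
```

```text
clock: 1.25
eef_pos: [0.5653, 0.1901, 0.2781]
tcp_rot: [0.711, 0.703, -0.004, -0.003]
wrist_force: [0.8, -0.1, -0.2]
opening: 0.998
[-0.63   0.494  0.417  1.54  -0.213  1.162 -0.181]
total rot deg [-0.56  0.09  2.42] dp mm [  4.7  37.9 -58.1] tool dp [38.1  4.9 58.1]
off [[0.095, 0.012, 0.145], [0.095, 0.011, 0.145], [0.095, 0.009, 0.145], [0.095, 0.008, 0.145]]
tw [[-0.0004, 0.0001, 0.0017], [-0.0004, 0.0001, 0.0017], [-0.0004, 0.0001, 0.0017], [-0.0004, 0.0001, 0.0017]]
```

```bash
python3 -m crank '{"offset":[[0.1,0.01,0.15],[0.1,0.01,0.15],[0.1,0.01,0.15],[0.08,0.01,0.15],[0,0,0]],"twist":[[0,0,0.0017],[0,0,0.0017],[0,0,0.0017],[0,0,0.0017],[0,0,0]],"fingers":[0,0,0,0,0]}'
python3 - <<'E'
from h import *
s=env.state(); im=vision.get_image('wrist'); cv2.imwrite('pics/w1.png',im[:,:,::-1]); print(s['eef_pos'],s['tcp_rot'])
E
```

```text
clock: 1.75
eef_pos: [0.5731, 0.2245, 0.2136]
tcp_rot: [0.729, 0.684, -0.004, -0.001]
wrist_force: [-0.3, 0.4, -0.6]
opening: 1.001
[0.57312064 0.22450848 0.21360416] [ 0.7294721   0.68399487 -0.00446807 -0.00122479]
```

View pics/w1.png

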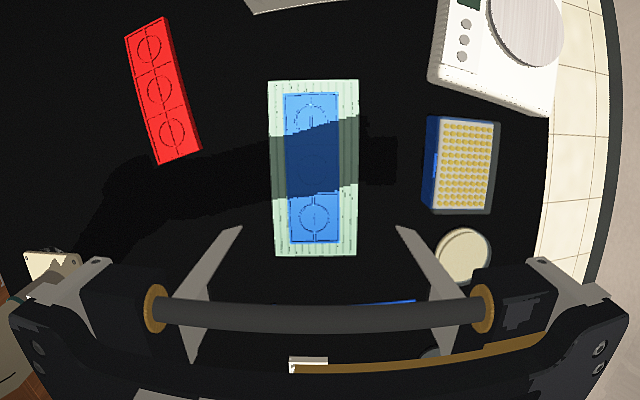

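```bash
cat >> h.py <<'E'
def rect(im,st,lo,hi,z,roi,nm='wrist',close=3):
    hsv=cv2.cvtColor(im,cv2.COLOR_RGB2HSV); m=cv2.inRange(hsv,np.array(lo),np.array(hi))
    k=np.zeros_like(m); x0,y0,x1,y1=roi; k[y0:y1,x0:x1]=255; m&=k
    m=cv2.morphologyEx(m,cv2.MORPH_CLOSE,np.ones((close,close),np.uint8))
    cs,_=cv2.findContours(m,cv2.RETR_EXTERNAL,cv2.CHAIN_APPROX_NONE); c=max(cs,key=cv2.contourArea)[:,0]
    c=cv2.convexHull(c)[:,0].astype(float)
    # expand half px outward
    P=np.array([unp(nm,p,z,st)[:2] for p in c])*1000
    (cx,cy),(w,h),a=cv2.minAreaRect(P.astype(np.float32))
    B=cv2.boxPoints(((cx,cy),(w,h),a)); e=B[1]-B[0] if np.linalg.norm(B[1]-B[0])>np.linalg.norm(B[2]-B[1]) else B[2]-B[1]
    az=np.degrees(np.arctan2(e[1],e[0]))%180
    print('centre',round(cx,1),round(cy,1),'size',round(max(w,h),1),round(min(w,h),1),'az',round(az,2),'px',c.mean(0).round(1))
    return cx,cy,az,m
E
python3 - <<'E'
from h import *
im=cv2.imread('pics/w1.png')[:,:,::-1].copy(); st={'eef_pos':np.array([0.57312064,0.22450848,0.21360416]),'tcp_rot':np.array([ 0.7294721,0.68399487,-0.00446807,-0.00122479])}
hsv=cv2.cvtColor(im,cv2.COLOR_RGB2HSV)
for p in [(310,215),(310,150),(350,220),(350,150),(310,100)]: print(p,hsv[p[1],p[0]],im[p[1],p[0]])
a=rect(im,st,(98,90,40),(125,255,255),.02,(250,60,390,270)); 
b=rect(im,st,(45,10,40),(97,110,255),.004,(250,60,380,270),close=9)
cv2.imwrite('pics/m1.png',np.hstack([a[3],b[3]])[40:290, :])
print(R.from_quat(st['tcp_rot']).as_matrix().round(4))
E
```

```text
(310, 215) [105 166 237] [ 83 159 237]
(310, 150) [108 187 116] [ 31  65 116]
(350, 220) [ 66  47 163] [133 163 139]
(350, 150) [70 46 99] [81 99 87]
(310, 100) [103 137 246] [114 190 246]
centre 562.7 227.8 size 203.7 70.4 az 87.5 px [306.9 170.8]
centre 564.4 222.8 size 251.2 121.4 az 87.02 px [308.9 170.2]
[[ 0.0643  0.9979 -0.0082]
 [ 0.9979 -0.0643 -0.0043]
 [-0.0048 -0.0079 -1.    ]]
```

```bash
python3 - <<'E'
from h import *
plan([.5645,.228,.10],Rd(87.5),5)
E
```

```text
total rot deg [-0.39  0.26 -1.18] dp mm [  -9.1    3.8 -114.6] tool dp [  3.8  -8.5 114.6]
off [[0.008, -0.017, 0.229], [0.007, -0.017, 0.229], [0.007, -0.018, 0.229], [0.007, -0.018, 0.229], [0.007, -0.018, 0.229]]
tw [[-0.0002, 0.0001, -0.0007], [-0.0002, 0.0001, -0.0007], [-0.0002, 0.0001, -0.0007], [-0.0002, 0.0001, -0.0007], [-0.0002, 0.0001, -0.0007]]
```

```bash
python3 -m crank '{"offset":[[0.008,-0.017,0.23],[0.008,-0.017,0.23],[0.008,-0.017,0.23],[0.008,-0.017,0.23],[0.008,-0.017,0.23],[0,0,0]],"twist":[[-0.0002,0.0001,-0.0007],[-0.0002,0.0001,-0.0007],[-0.0002,0.0001,-0.0007],[-0.0002,0.0001,-0.0007],[-0.0002,0.0001,-0.0007],[0,0,0]],"fingers":[0,0,0,0,0,0]}'
python3 - <<'E'
from h import *
s=env.state(); im=vision.get_image('wrist'); cv2.imwrite('pics/w2.png',im[:,:,::-1]); print(s['eef_pos'],s['tcp_rot'])
rect(im,s,(98,90,40),(125,255,255),.02,(240,10,400,300))
rect(im,s,(45,10,40),(97,110,255),.004,(230,10,400,300),close=9)
plan([.5645,.228,.018],Rd(87.5),5)
E
```

```text
clock: 2.4
eef_pos: [0.5656, 0.2325, 0.0994]
tcp_rot: [0.719, 0.695, 0.002, 0.002]
wrist_force: [-0.5, 0.6, 0.1]
opening: 0.998
[0.56557926 0.23254216 0.09944321] [0.71899343 0.69501021 0.00244703 0.00181049]
centre 563.0 228.1 size 203.7 70.4 az 87.74 px [318.5 200.6]
centre 564.9 227.0 size 242.6 121.3 az 87.13 px [332.1 166.2]
total rot deg [ 0.51 -0.12  0.54] dp mm [ -2.6  -4.8 -83.1] tool dp [-5.1 -3.2 83.1]
off [[-0.01, -0.006, 0.166], [-0.01, -0.006, 0.166], [-0.01, -0.006, 0.166], [-0.01, -0.005, 0.166], [-0.01, -0.005, 0.166]]
tw [[0.0003, -0.0001, 0.0003], [0.0003, -0.0001, 0.0003], [0.0003, -0.0001, 0.0003], [0.0003, -0.0001, 0.0003], [0.0003, -0.0001, 0.0003]]
```

View pics/w2.png

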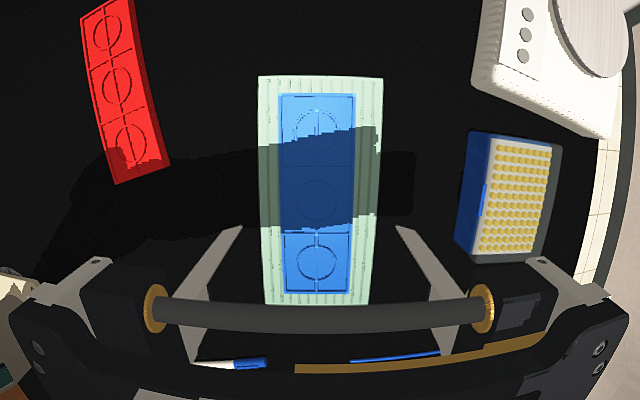

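```bash
python3 -m crank '{"offset":[[-0.01,-0.006,0.17],[-0.01,-0.006,0.17],[-0.01,-0.006,0.17],[-0.01,-0.006,0.17],[-0.01,-0.006,0.14],[0,0,0]],"twist":[[0.0003,-0.0001,0.0003],[0.0003,-0.0001,0.0003],[0.0003,-0.0001,0.0003],[0.0003,-0.0001,0.0003],[0.0003,-0.0001,0.0003],[0,0,0]],"fingers":[0,0,0,0,0,0]}'
python3 - <<'E'
from h import *
plan([.5645,.228,.018],Rd(87.5),1)
E
```

```text
clock: 3.05
eef_pos: [0.5741, 0.2317, 0.0276]
tcp_rot: [0.722, 0.692, 0.008, 0.004]
wrist_force: [-0.7, -0.6, 0.8]
opening: 1.001
total rot deg [ 0.97 -0.37  0.08] dp mm [-9.6 -3.7 -9.6] tool dp [-4.2 -9.5  9.4]
off [[-0.042, -0.095, 0.094]]
tw [[0.0027, -0.001, 0.0002]]
```

```bash
python3 -m crank '{"offset":[[-0.04,-0.1,0.09],[0,0,0]],"twist":[[0.0027,-0.001,0],[0,0,0]],"fingers":[0,0]}'
python3 - <<'E'
from h import *
plan([.5645,.228,.018],Rd(87.5),1)
E
```

```text
clock: 3.25
eef_pos: [0.5647, 0.2284, 0.0197]
tcp_rot: [0.722, 0.692, 0.001, 0.0]
wrist_force: [-0.6, 0.1, -0.4]
opening: 1.004
total rot deg [ 0.07 -0.04  0.1 ] dp mm [-0.2 -0.4 -1.7] tool dp [-0.4 -0.2  1.7]
off [[-0.004, -0.002, 0.017]]
tw [[0.0002, -0.0001, 0.0003]]
```

Well aligned. I'll close on the tray.

```bash
python3 -m crank '{"offset":[[0,0,0.017],[0,0,0],[0,0,0],[0,0,0],[0,0,0],[0,0,0]],"twist":[[0,0,0],[0,0,0],[0,0,0],[0,0,0],[0,0,0],[0,0,0]],"fingers":[0.5,1,1,1,1,1]}'
python3 - <<'E'
from h import *
s=env.state();print(s['wrist_force'],s['opening'])
plan([.5645,.228,.018],Rd(87.5),1)
E
```

```text
clock: 3.85
eef_pos: [0.5663, 0.2291, 0.02]
tcp_rot: [0.722, 0.692, 0.002, 0.001]
wrist_force: [-0.2, 0.5, -0.4]
opening: 0.525
[-0.23056302  0.51605238 -0.40774659] 0.5246327098552964
total rot deg [ 0.27 -0.14  0.11] dp mm [-1.8 -1.1 -2. ] tool dp [-1.2 -1.7  2. ]
off [[-0.012, -0.017, 0.02]]
tw [[0.0007, -0.0004, 0.0003]]
```

```bash
python3 - <<'E'
from h import *
s=env.state(); im=vision.get_image('wrist'); cv2.imwrite('pics/w3.png',im[:,:,::-1]); print(s['eef_pos'],s['tcp_rot'],env.state()['opening'])
E
```

```text
[0.56628187 0.2291272  0.01997356] [0.72170036 0.69220064 0.00248232 0.00084326] 0.4834919428230265
```

View pics/w3.png

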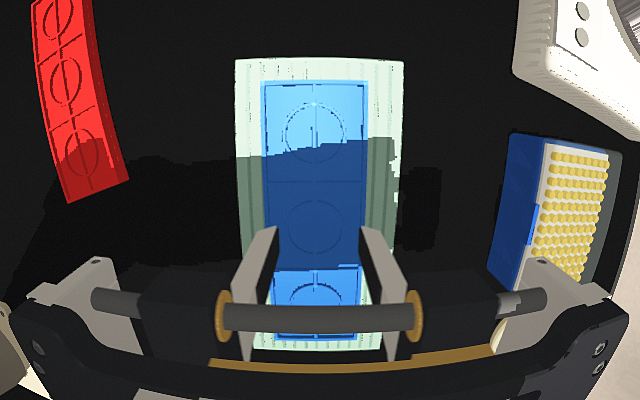

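```bash
python3 - <<'E'
from h import *
a=vision.get_image('side')[:,:,::-1]; b=vision.get_image('scene')[:,:,::-1]; s=env.state(); print(s['opening'],s['wrist_force'],s['eef_pos'])
A=cv2.resize(a[140:240,230:370],None,fx=4,fy=4); B=cv2.resize(b[130:240,310:440],None,fx=4,fy=4)
cv2.imwrite('pics/s4a.png',A); cv2.imwrite('pics/s4b.png',B)
for p in [[.5645-.047,.228,.007],[.5645+.047,.228,.007]]: print(proj('side',p),proj('scene',p))
E
```

```text
0.4030399855174884 [0.11777732 0.4713113  0.37300516] [0.56623144 0.22908493 0.01991547]
[283.12938568 190.70915033] [371.01277618 192.99395752]
[303.16412338 181.83592168] [376.07107674 213.19512631]
```

View pics/s4a.png

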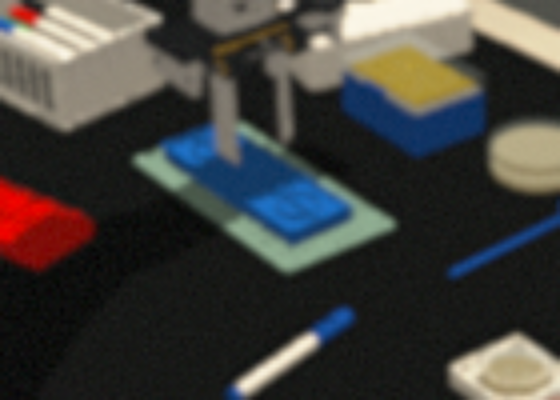

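View pics/s4b.png

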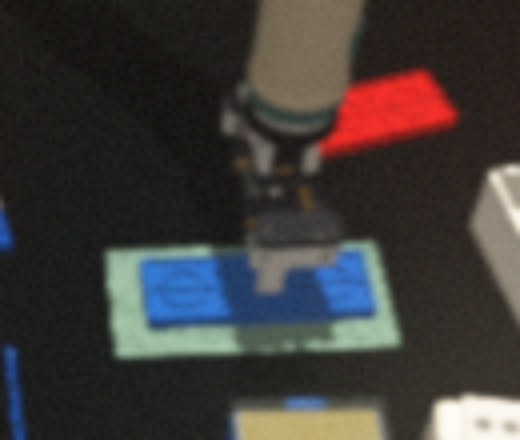

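```bash
python3 - <<'E'
from h import *
def tri(pa,pb):
    o1,d1=ray('side',pa);o2,d2=ray('scene',pb)
    A=np.stack([d1,-d2],1); t=np.linalg.lstsq(A,o2-o1,rcond=None)[0]; return (o1+d1*t[0]),(o2+d2*t[1])
print(tri((301.5,174.5),(377,203)))
for z in [.01,.02,.03,.04]:
  for x in [.547,.585]: print(z,x,proj('side',[x,.229,z]).round(1),proj('scene',[x,.229,z]).round(1))
E
```

```text
(array([0.60182776, 0.2234074 , 0.04420783]), array([0.59860931, 0.22874986, 0.04824616]))
0.01 0.547 [289.3 187.1] [372.9 198.6]
0.01 0.585 [297.4 183.5] [375.  206.8]
0.02 0.547 [289.2 184.7] [373.2 196.8]
0.02 0.585 [297.3 181.2] [375.3 205. ]
0.03 0.547 [289.  182.4] [373.6 195. ]
0.03 0.585 [297.2 178.8] [375.7 203.3]
0.04 0.547 [288.9 180. ] [373.9 193.2]
0.04 0.585 [297.  176.5] [376.  201.5]
```

```bash
python3 -m crank '{"offset":[[0,-0.017,-0.05],[0,0,0],[0,0,0],[0,0,0],[0,0,0],[0,0,0],[0,0,0]],"twist":[[0,0,0],[0,0,0],[0,0,0],[0,0,0],[0,0,0],[0,0,0],[0,0,0]],"fingers":[0,0,0,0,0,0,0]}'
python3 - <<'E'
from h import *
print(env.state()['joint_pos'].round(4))
plan([.5635,.228,.010],Rd(87.5),2)
E
```

```text
clock: 4.7
eef_pos: [0.5643, 0.2291, 0.0254]
tcp_rot: [0.722, 0.692, 0.002, 0.001]
wrist_force: [-0.9, -0.2, 0.3]
opening: 0.956
[-0.6109  0.7921  0.2935  1.7726 -0.3603  0.6246 -0.148 ]
total rot deg [ 0.26 -0.13  0.11] dp mm [ -0.8  -1.1 -15.4] tool dp [-1.2 -0.8 15.4]
off [[-0.006, -0.004, 0.077], [-0.006, -0.004, 0.077]]
tw [[0.0004, -0.0002, 0.0001], [0.0004, -0.0002, 0.0001]]
```

```bash
python3 -m crank '{"offset":[[-0.006,-0.004,0.08],[-0.006,-0.004,0.08],[0,0,0]],"twist":[[0.0004,-0.0002,0],[0.0004,-0.0002,0],[0,0,0]],"fingers":[0,0,0]}'
python3 - <<'E'
from h import *
a=vision.get_image('side')[:,:,::-1]; s=env.state(); w=vision.get_image('wrist')[:,:,::-1]; print(s['opening'],s['wrist_force'],s['eef_pos'])
A=cv2.resize(a[140:240,230:370],None,fx=5,fy=5,interpolation=cv2.INTER_CUBIC); 
cv2.imwrite('pics/s5a.png',A); cv2.imwrite('pics/w5.png',w)
E
```

```text
clock: 5.0
eef_pos: [0.5633, 0.2279, 0.0079]
tcp_rot: [0.722, 0.692, -0.001, -0.0]
wrist_force: [-0.0, 0.1, 0.2]
opening: 0.998
0.9985638934740994 [ 0.36459106 -1.20161255  0.34909889] [0.56351384 0.22800605 0.00823975]
```

View pics/s5a.png

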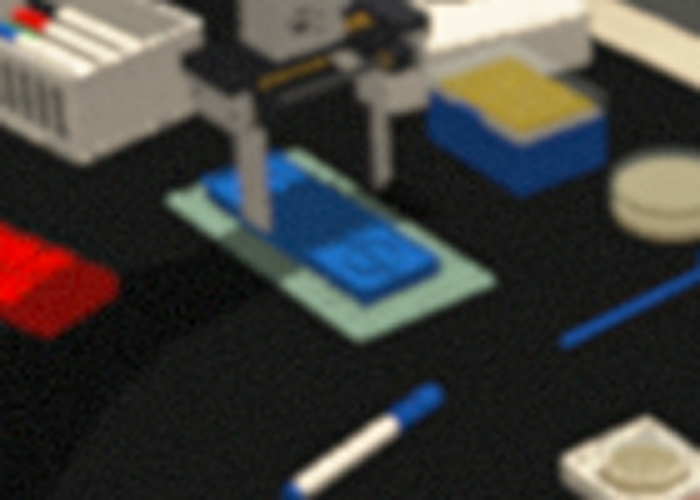

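View pics/w5.png

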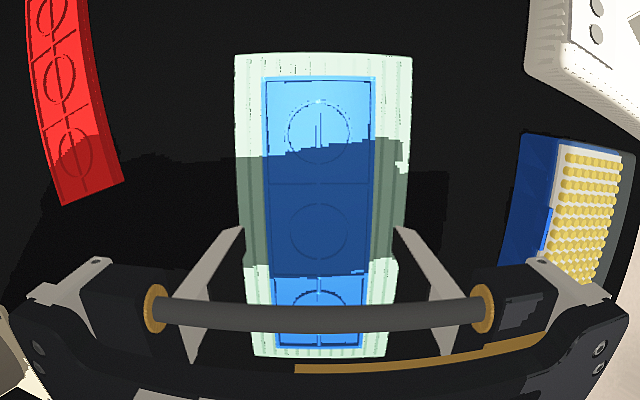

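```bash
python3 -m crank '{"offset":[[0,0,0.08],[0,0,0.08],[0,0,0]],"twist":[[0,0,0],[0,0,0],[0,0,0]],"fingers":[0,0,0]}'
python3 - <<'E'
from h import *
a=vision.get_image('side')[:,:,::-1]; s=env.state(); print(s['opening'],s['wrist_force'],s['eef_pos'])
A=cv2.resize(a[140:240,230:370],None,fx=5,fy=5,interpolation=cv2.INTER_CUBIC); 
cv2.imwrite('pics/s6a.png',A)
plan([.5635,.228,-.009],Rd(87.5),1)
E
```

```text
clock: 5.4
eef_pos: [0.5641, 0.2282, -0.0085]
tcp_rot: [0.722, 0.692, 0.0, 0.0]
wrist_force: [-1.0, 0.2, 0.1]
opening: 0.997
1.0017508894600982 [-0.24471462 -0.08305952 -0.44694397] [ 0.5643555   0.22825029 -0.00807832]
total rot deg [ 0.05 -0.02  0.11] dp mm [-0.9 -0.3 -0.9] tool dp [-0.3 -0.8  0.9]
off [[-0.003, -0.008, 0.009]]
tw [[0.0001, -0.0001, 0.0003]]
```

View pics/s6a.png

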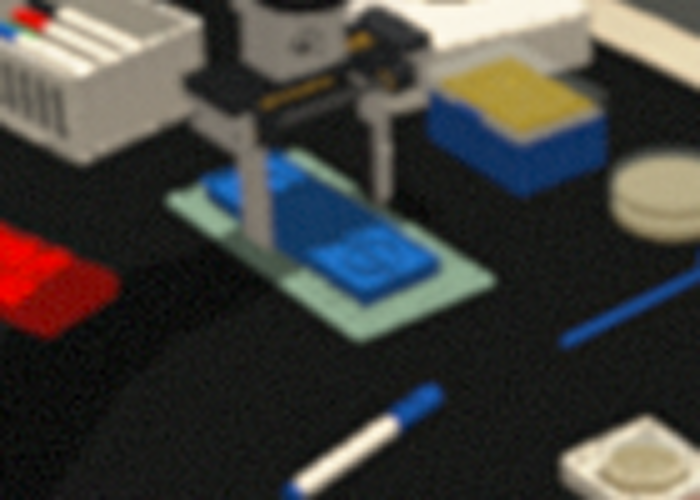

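```bash
python3 -m crank '{"offset":[[0,-0.005,0.01],[0,0,0],[0,0,0],[0,0,0],[0,0,0],[0,0,0]],"twist":[[0,0,0],[0,0,0],[0,0,0],[0,0,0],[0,0,0],[0,0,0]],"fingers":[1,1,1,1,1,1]}'
python3 - <<'E'
from h import *
s=env.state();print(s['wrist_force'],s['opening'])
plan([.5645,.228,.1],Rd(87.5),1)
E
```

```text
clock: 6.05
eef_pos: [0.564, 0.2284, -0.0088]
tcp_rot: [0.722, 0.692, 0.001, 0.0]
wrist_force: [-0.3, 0.8, -1.2]
opening: 0.737
[-0.30063403  0.82764406 -1.24570691] 0.7366753334313739
total rot deg [ 0.08 -0.04  0.11] dp mm [  0.5  -0.4 108.8] tool dp [  -0.3    0.7 -108.8]
off [[-0.003, 0.007, -1.088]]
tw [[0.0002, -0.0001, 0.0003]]
```

```bash
python3 -m crank '{"offset":[[0,0.005,-0.2],[0,0.005,-0.3],[0,0.005,-0.4],[0,0,-0.4],[0,0,-0.3],[0,0,-0.1],[0,0,0]],"twist":[[0,0,0],[0,0,0],[0,0,0],[0,0,0],[0,0,0],[0,0,0],[0,0,0]],"fingers":[1,1,1,1,1,1,1]}'
python3 - <<'E'
from h import *
s=env.state();print(s['wrist_force'],s['opening'])
plan([.40,-.26,.17],Rd(87.5),12)
E
```

```text
clock: 6.75
eef_pos: [0.5635, 0.2275, 0.1651]
tcp_rot: [0.722, 0.692, -0.002, -0.001]
wrist_force: [1.0, -0.2, -0.6]
opening: 0.737
[ 1.01093566 -0.24434481 -0.58573588] 0.7369444344975137
total rot deg [-0.2   0.08  0.09] dp mm [-163.5 -487.5    4.9] tool dp [-494.  -142.9   -3.7]
off [[-0.412, -0.119, -0.003], [-0.412, -0.119, -0.003], [-0.412, -0.119, -0.003], [-0.412, -0.119, -0.003], [-0.412, -0.119, -0.003], [-0.412, -0.119, -0.004], [-0.412, -0.119, -0.004], [-0.412, -0.119, -0.004], [-0.412, -0.119, -0.004], [-0.412, -0.119, -0.004], [-0.412, -0.118, -0.004], [-0.412, -0.118, -0.004]]
tw [[-0.0, 0.0, 0.0], [-0.0, 0.0, 0.0], [-0.0, 0.0, 0.0], [-0.0, 0.0, 0.0], [-0.0, 0.0, 0.0], [-0.0, 0.0, 0.0], [-0.0, 0.0, 0.0], [-0.0, 0.0, 0.0], [-0.0, 0.0, 0.0], [-0.0, 0.0, 0.0], [-0.0, 0.0, 0.0], [-0.0, 0.0, 0.0]]
```

```bash
python3 -m crank '{"offset":[[-0.41,-0.12,-0.01],[-0.41,-0.12,-0.01],[-0.41,-0.12,0],[-0.41,-0.12,0],[-0.41,-0.12,0],[-0.41,-0.12,0],[-0.41,-0.12,0],[-0.41,-0.12,0],[-0.41,-0.12,0],[-0.41,-0.12,0],[-0.41,-0.12,0],[-0.3,-0.12,0],[0,0,0]],"twist":[[0,0,0],[0,0,0],[0,0,0],[0,0,0],[0,0,0],[0,0,0],[0,0,0],[0,0,0],[0,0,0],[0,0,0],[0,0,0],[0,0,0],[0,0,0]],"fingers":[1,1,1,1,1,1,1,1,1,1,1,1,1]}'
python3 - <<'E'
from h import *
s=env.state(); im=vision.get_image('wrist'); cv2.imwrite('pics/w7.png',im[:,:,::-1]); print(s['eef_pos'].tolist(),s['tcp_rot'].tolist())
E
```

```text
clock: 8.05
eef_pos: [0.3815, -0.2599, 0.1484]
tcp_rot: [0.719, 0.695, -0.013, -0.013]
wrist_force: [-0.4, 1.0, -1.1]
opening: 0.743
[0.3814530387901178, -0.2599469731067839, 0.14841959643145278] [0.7189335085332713, 0.6948412739031743, -0.013094692148228743, -0.012599342292262467]
```

View pics/w7.png

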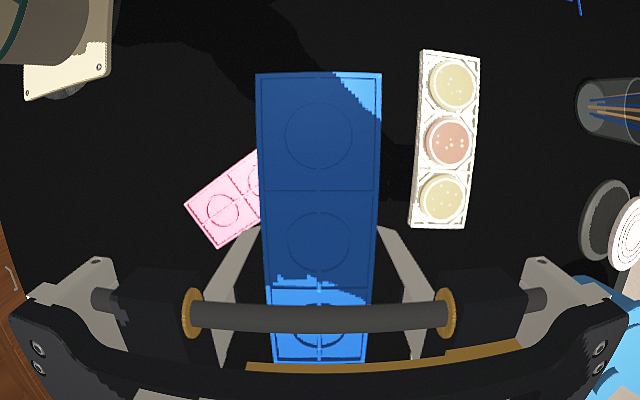

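```bash
python3 - <<'E'
import cv2
im=cv2.imread('pics/w7.png')
cv2.imwrite('pics/c7a.png',cv2.resize(im[40:240,400:490],None,fx=3,fy=3,interpolation=cv2.INTER_CUBIC))
cv2.imwrite('pics/c7b.png',cv2.resize(im[60:380,240:400],None,fx=1.8,fy=1.8,interpolation=cv2.INTER_CUBIC))
E
```

```text
(no output)
```

View pics/c7a.png

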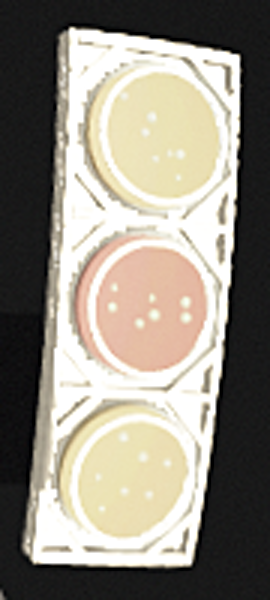

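View pics/c7b.png

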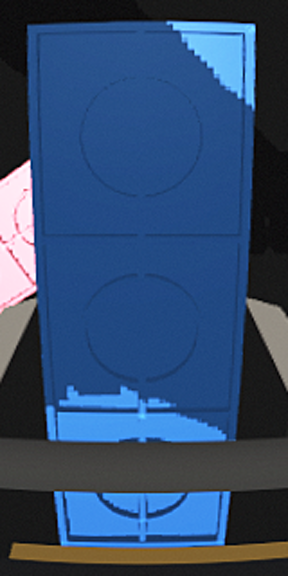

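```bash
python3 - <<'E'
from h import *
st={'eef_pos':np.array([0.3814530387901178,-0.2599469731067839,0.14841959643145278]),'tcp_rot':np.array([0.7189335085332713,0.6948412739031743,-0.013094692148228743,-0.012599342292262467])}
f=lambda c:(c[0]/3+400-.33,c[1]/3+40-.33)
D=[unp('wrist',f(c),.023,st)*1e3 for c in [(163,135),(150,307),(131,473)]]
for d in D: print(d.round(1))
print('spacing',np.linalg.norm(D[0]-D[1]),np.linalg.norm(D[1]-D[2]),'az',np.degrees(np.arctan2(*(D[0]-D[2])[[1,0]])))
C=[unp('wrist',f(c),.016,st)*1e3 for c in [(70,30),(240,55),(193,566),(35,563)]]
for d in C: print(d.round(1))
print('center',np.mean(C,0).round(1),[np.linalg.norm(C[i]-C[i-1]).round(1) for i in range(4)])
# blue in tool frame
m=vision.camera_model('wrist'); H=np.array(m['hand_eye']); ff=200/np.tan(np.radians(m['fovy'])/2)
g=lambda c:(c[0]/1.8+240-.25,c[1]/1.8+60-.25)
def tool(px,z):
    d=np.array([px[0]-m['cx'],px[1]-m['cy']]); r=np.hypot(*d); th=r/ff
    v=H[:3,:3]@np.array([*(d/r*np.sin(th)),np.cos(th)]); o=H[:3,3]; return (o+v*(z-o[2])/v[2])*1e3
for z in [-.03,-.025,-.02,-.015]:
    B=[tool(g(c),z) for c in [(27,25),(255,25),(223,546),(62,546)]]
    print(z,'size',[np.linalg.norm(B[i]-B[i-1]).round(1) for i in range(4)],'c',np.mean(B,0).round(1),'ends x',[b[0].round(1) for b in B],'az',np.degrees(np.arctan2(*((B[0]+B[1])-(B[2]+B[3]))[[1,0]])).round(2))
E
```

```text
[ 527.7 -149.2   23. ]
[ 522.7 -213.    23. ]
[ 518.4 -276.3   23. ]
spacing 63.98676193523332 63.38751634871224 az 85.81539818577949
[ 495.  -110.9   16. ]
[ 565.  -114.5   16. ]
[ 553.  -318.6   16. ]
[ 483.7 -314.1   16. ]
center [ 524.2 -214.5   16. ] [np.float64(203.5), np.float64(70.1), np.float64(204.5), np.float64(69.5)]
-0.03 size [np.float64(203.2), np.float64(69.8), np.float64(203.2), np.float64(68.9)] c [ -0.4  -0.6 -30. ] ends x [np.float64(101.3), np.float64(101.2), np.float64(-102.0), np.float64(-101.9)] az -0.14
-0.025 size [np.float64(209.1), np.float64(71.8), np.float64(209.2), np.float64(70.9)] c [ -2.7  -0.6 -25. ] ends x [np.float64(101.9), np.float64(101.9), np.float64(-107.3), np.float64(-107.2)] az -0.14
-0.02 size [np.float64(215.1), np.float64(73.9), np.float64(215.1), np.float64(72.9)] c [ -5.   -0.6 -20. ] ends x [np.float64(102.6), np.float64(102.5), np.float64(-112.6), np.float64(-112.5)] az -0.14
-0.015 size [np.float64(221.0), np.float64(75.9), np.float64(221.0), np.float64(74.9)] c [ -7.3  -0.6 -15. ] ends x [np.float64(103.3), np.float64(103.2), np.float64(-117.8), np.float64(-117.7)] az -0.14
```

```bash
python3 - <<'E'
from h import *
plan([.645,-.26,.18],Rd(86.7),7)
E
```

```text
total rot deg [-2.11 -0.01  1.49] dp mm [262.8  -2.5  31.9] tool dp [  5.8 261.4 -41.6]
off [[0.008, 0.373, -0.059], [0.01, 0.374, -0.057], [0.011, 0.374, -0.055], [0.012, 0.374, -0.053], [0.014, 0.374, -0.052], [0.015, 0.375, -0.05], [0.017, 0.375, -0.048]]
tw [[-0.0008, -0.0, 0.0006], [-0.0008, -0.0, 0.0006], [-0.0008, -0.0, 0.0006], [-0.0008, -0.0, 0.0006], [-0.0008, -0.0, 0.0006], [-0.0008, -0.0, 0.0006], [-0.0008, -0.0, 0.0006]]
```

```bash
python3 -m crank '{"offset":[[0.01,0.37,-0.06],[0.01,0.37,-0.06],[0.01,0.37,-0.05],[0.01,0.37,-0.05],[0.01,0.37,-0.05],[0.01,0.35,-0.05],[0.01,0.2,-0.05],[0,0,0],[0,0,0]],"twist":[[-0.001,0,0.0007],[-0.001,0,0.0007],[-0.001,0,0.0006],[-0.001,0,0.0006],[-0.001,0,0.0006],[-0.001,0,0.0006],[-0.001,0,0.0006],[0,0,0],[0,0,0]],"fingers":[1,1,1,1,1,1,1,1,1]}'
python3 - <<'E'
from h import *
s=env.state(); im=vision.get_image('wrist'); cv2.imwrite('pics/w8.png',im[:,:,::-1]); print(s['eef_pos'].tolist(),s['tcp_rot'].tolist())
np.save('st8.npy',np.r_[s['eef_pos'],s['tcp_rot']])
E
```

```text
clock: 9.0
eef_pos: [0.6285, -0.2373, 0.1634]
tcp_rot: [0.723, 0.691, 0.002, -0.012]
wrist_force: [-0.7, -1.0, -1.8]
opening: 0.74
[0.6284689145041256, -0.23733859888452488, 0.16341637334138262] [0.7228270201553366, 0.6909128524626597, 0.002375558217165559, -0.012445318735345021]
```

View pics/w8.png

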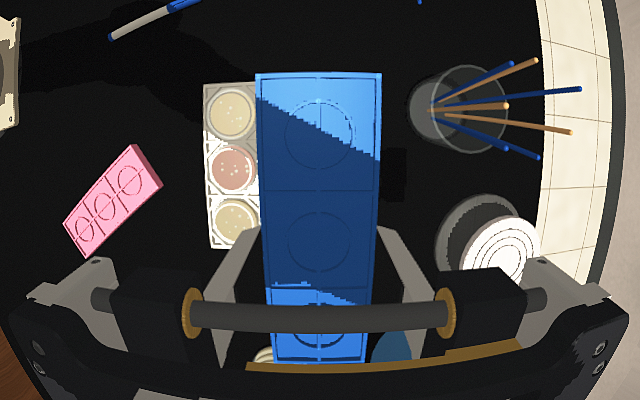

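```bash
python3 - <<'E'
import cv2
im=cv2.imread('pics/w8.png')
cv2.imwrite('pics/c8a.png',cv2.resize(im[75:255,195:275],None,fx=3,fy=3,interpolation=cv2.INTER_CUBIC))
E
```

```text
(no output)
```

View pics/c8a.png

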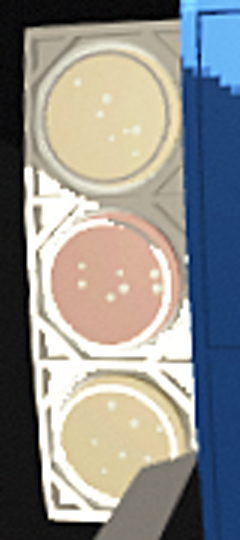

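```bash
python3 - <<'E'
from h import *
a=np.load('st8.npy'); st={'eef_pos':a[:3],'tcp_rot':a[3:]}
f=lambda c:(c[0]/3+195-.33,c[1]/3+75-.33)
for c in [(107,117),(110,284),(119,450)]: print(np.round(unp('wrist',f(c),.023,st)*1e3,1))
L=[unp('wrist',f(c),.016,st)*1e3 for c in [(25,28),(50,520)]]
e=L[0]-L[1]; n=np.linalg.norm(e); e/=n; perp=np.array([e[1],-e[0],0])
print(L,n,np.degrees(np.arctan2(e[1],e[0])),(L[0]+L[1])/2+35*perp)
E
```

```text
[ 530.1 -149.6   23. ]
[ 526.  -213.6   23. ]
[ 521.9 -281.1   23. ]
[array([ 495.80528854, -110.23018299,   16.        ]), array([ 483.53501449, -314.81697961,   16.        ])] 204.95442657950716 86.56774641009352 [ 524.60737147 -214.61897196   16.        ]
```

```bash
python3 - <<'E'
from h import *
plan([.525,-.214,.06],Rd(86.7),5)
E
```

```text
total rot deg [-0.85 -1.21  0.72] dp mm [-103.4   22.9 -103.4] tool dp [  16.  -102.8  105.3]
off [[0.032, -0.206, 0.211], [0.032, -0.206, 0.21], [0.033, -0.207, 0.209], [0.033, -0.208, 0.208], [0.033, -0.208, 0.207]]
tw [[-0.0005, -0.0007, 0.0004], [-0.0005, -0.0007, 0.0004], [-0.0005, -0.0007, 0.0004], [-0.0005, -0.0007, 0.0004], [-0.0005, -0.0007, 0.0004]]
```

```bash
python3 -m crank '{"offset":[[0.03,-0.25,0.1],[0.03,-0.25,0.15],[0.03,-0.25,0.2],[0.03,-0.2,0.25],[0.03,-0.1,0.25],[0,0,0]],"twist":[[-0.0005,-0.0007,0.0004],[-0.0005,-0.0007,0.0004],[-0.0005,-0.0007,0.0004],[-0.0005,-0.0007,0.0004],[-0.0005,-0.0007,0.0004],[0,0,0]],"fingers":[1,1,1,1,1,1]}'
python3 - <<'E'
from h import *
plan([.525,-.214,.045],Rd(86.7),1)
E
```

```text
clock: 9.65
eef_pos: [0.511, -0.212, 0.066]
tcp_rot: [0.728, 0.686, -0.002, -0.002]
wrist_force: [-0.7, 1.0, -0.8]
opening: 0.739
total rot deg [-0.31 -0.03 -0.12] dp mm [ 14.  -2. -21.] tool dp [-1.1 14.2 20.9]
off [[-0.011, 0.142, 0.209]]
tw [[-0.0009, -0.0001, -0.0003]]
```

```bash
python3 -m crank '{"offset":[[-0.01,0.14,0.2],[0,0,0]],"twist":[[-0.0009,0,-0.0003],[0,0,0]],"fingers":[1,1]}'
python3 - <<'E'
from h import *
plan([.525,-.214,.025],Rd(86.7),1)
E
```

```text
clock: 9.85
eef_pos: [0.5247, -0.2141, 0.0472]
tcp_rot: [0.728, 0.686, 0.001, 0.0]
wrist_force: [-0.8, -0.1, -0.7]
opening: 0.737
total rot deg [ 0.05 -0.04 -0.06] dp mm [  0.3   0.1 -22.2] tool dp [ 0.1  0.3 22.2]
off [[0.001, 0.003, 0.222]]
tw [[0.0001, -0.0001, -0.0002]]
```

```bash
python3 -m crank '{"offset":[[0,0.003,0.11],[0,0,0.11],[0,0,0]],"twist":[[0,0,0],[0,0,0],[0,0,0]],"fingers":[1,1,1]}'
python3 - <<'E'
from h import *
s=env.state(); im=vision.get_image('wrist'); cv2.imwrite('pics/w9.png',im[:,:,::-1]); im=vision.get_image('side')[:,:,::-1];cv2.imwrite('pics/s9.png',cv2.resize(im[200:290,320:440],None,fx=5,fy=5,interpolation=cv2.INTER_CUBIC))
plan([.525,-.214,.013],Rd(86.7),1)
E
```

```text
clock: 10.15
eef_pos: [0.5264, -0.2154, 0.0267]
tcp_rot: [0.728, 0.686, 0.001, 0.002]
wrist_force: [-0.8, -0.2, -2.2]
opening: 0.736
total rot deg [ 0.33  0.07 -0.09] dp mm [ -2.1   1.8 -14.6] tool dp [ 1.7 -2.3 14.6]
off [[0.017, -0.023, 0.146]]
tw [[0.0009, 0.0002, -0.0002]]
```

View pics/s9.png

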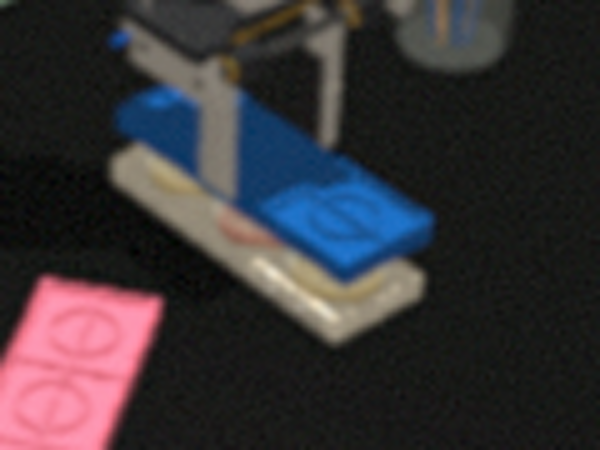

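View pics/w9.png

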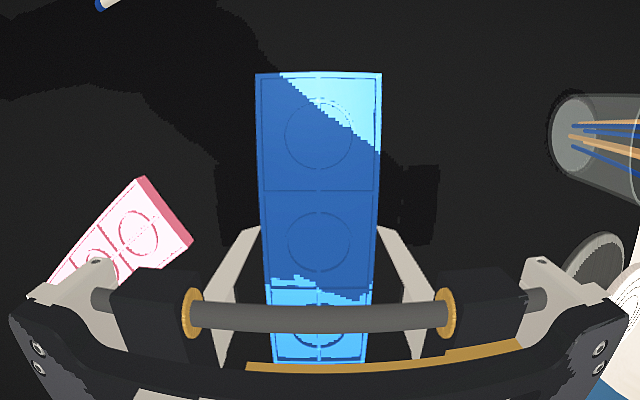

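```bash
python3 -m crank '{"offset":[[0.018,-0.023,0.14],[0,0,0]],"twist":[[0.0009,0.0002,-0.0002],[0,0,0]],"fingers":[1,1]}'
python3 - <<'E'
from h import *
plan([.525,-.214,.0085],Rd(86.7),1)
E
```

```text
clock: 10.45
eef_pos: [0.5252, -0.2139, 0.0134]
tcp_rot: [0.727, 0.686, 0.0, 0.0]
wrist_force: [-1.5, 0.9, -0.8]
opening: 0.74
total rot deg [ 0.06  0.01 -0.01] dp mm [-0.2 -0.1 -4.9] tool dp [-0.1 -0.2  4.9]
off [[-0.001, -0.002, 0.049]]
tw [[0.0002, 0.0, -0.0]]
```

```bash
python3 -m crank '{"offset":[[0,-0.002,0.05],[0,0,0]],"twist":[[0,0,0],[0,0,0]],"fingers":[1,1]}'
python3 - <<'E'
from h import *
plan([.525,-.214,.0045],Rd(86.7),1)
E
```

```text
clock: 10.65
eef_pos: [0.5249, -0.2138, 0.0078]
tcp_rot: [0.727, 0.686, 0.0, 0.0]
wrist_force: [0.4, 1.3, -0.5]
opening: 0.737
total rot deg [ 0.04  0.01 -0.01] dp mm [ 0.1 -0.2 -3.3] tool dp [-0.2  0.1  3.3]
off [[-0.002, 0.001, 0.033]]
tw [[0.0001, 0.0, -0.0]]
```

```bash
python3 -m crank '{"offset":[[0,0,0.03],[0,0,0]],"twist":[[0,0,0],[0,0,0]],"fingers":[1,1]}'
python3 -m crank '{"offset":[[0,0,0.015],[0,0,0]],"twist":[[0,0,0],[0,0,0]],"fingers":[1,1]}'
python3 - <<'E'
from h import *
plan([.525,-.214,.0045],Rd(86.7),1)
E
```

```text
clock: 10.85
eef_pos: [0.525, -0.2139, 0.0045]
tcp_rot: [0.727, 0.686, 0.0, 0.0]
wrist_force: [-0.0, 0.0, -1.3]
opening: 0.738
clock: 11.05
eef_pos: [0.5254, -0.2141, 0.0032]
tcp_rot: [0.727, 0.686, 0.0, 0.001]
wrist_force: [-0.1, 0.4, -1.0]
opening: 0.739
total rot deg [ 0.09  0.03 -0.01] dp mm [-0.4  0.1  1.3] tool dp [ 0.1 -0.4 -1.3]
off [[0.001, -0.004, -0.013]]
tw [[0.0002, 0.0001, -0.0]]
```

```bash
python3 -m crank '{"offset":[[0,-0.004,0.01],[0,0,0]],"twist":[[0,0,0],[0,0,0]],"fingers":[1,1]}'
python3 - <<'E'
from h import *
im=vision.get_image('side')[:,:,::-1];cv2.imwrite('pics/s10.png',cv2.resize(im[200:290,320:440],None,fx=5,fy=5,interpolation=cv2.INTER_CUBIC))
E
```

```text
clock: 11.25
eef_pos: [0.5256, -0.2143, 0.0033]
tcp_rot: [0.727, 0.686, 0.001, 0.001]
wrist_force: [0.4, 0.2, -1.4]
opening: 0.739
```

View pics/s10.png

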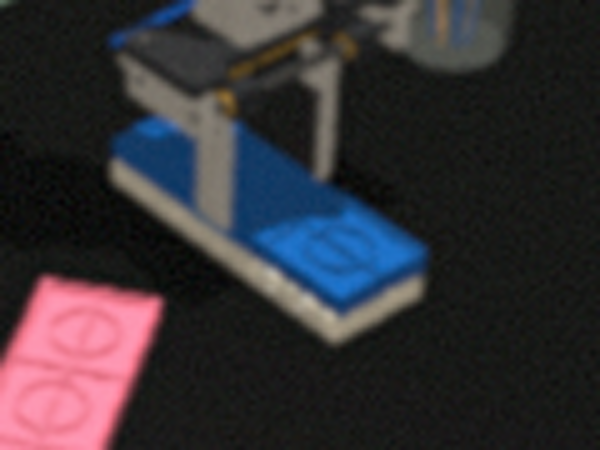

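```bash
python3 -m crank '{"offset":[[0,0,0],[0,0,0],[0,0,0],[0,0,0],[0,0,-0.1],[0,0,0]],"twist":[[0,0,0],[0,0,0],[0,0,0],[0,0,0],[0,0,0],[0,0,0]],"fingers":[0,0,0,0,0,0]}'
python3 - <<'E'
from h import *
print(env.state()['joint_pos'].round(3))
plan([.5245,-.2325,.01],Rd(86.7,-40),5)
E
```

```text
clock: 11.9
eef_pos: [0.5258, -0.2146, 0.014]
tcp_rot: [0.727, 0.686, 0.001, 0.002]
wrist_force: [-0.2, 0.5, -0.6]
opening: 1.004
[ 0.165  0.768  0.273  1.892 -0.381  0.528  0.637]
total rot deg [  0.18 -39.94  -0.09] dp mm [ -1.3 -17.9  -4. ] tool dp [-18.   -0.3   4. ]
off [[-0.036, -0.001, 0.008], [-0.034, -0.001, 0.013], [-0.032, -0.001, 0.018], [-0.03, -0.001, 0.022], [-0.026, -0.001, 0.026]]
tw [[0.0001, -0.0222, -0.0], [0.0001, -0.0222, -0.0], [0.0001, -0.0222, -0.0], [0.0001, -0.0222, -0.0], [0.0001, -0.0222, -0.0]]
```

```bash
python3 -m crank '{"offset":[[-0.036,0,0.008],[-0.034,0,0.013],[-0.032,0,0.018],[-0.03,0,0.022],[-0.026,0,0.026],[0,0,0]],"twist":[[0,-0.0222,0],[0,-0.0222,0],[0,-0.0222,0],[0,-0.0222,0],[0,-0.0222,0],[0,0,0]],"fingers":[0,0,0,0,0,0]}'
python3 - <<'E'
from h import *
print(env.state()['joint_pos'].round(3))
plan([.5245,-.2325,-.006],Rd(86.7,-40),2)
E
```

```text
clock: 12.5
eef_pos: [0.5258, -0.2438, 0.0123]
tcp_rot: [0.685, 0.635, -0.257, 0.247]
wrist_force: [0.1, 0.3, -0.9]
opening: 1.003
[-0.621  1.169  0.91   1.984 -0.283  0.346  0.102]
total rot deg [ 0.03  1.75 -1.09] dp mm [ -1.3  11.3 -18.3] tool dp [20.5 -2.3  6.2]
off [[0.103, -0.011, 0.031], [0.102, -0.01, 0.033]]
tw [[0.0, 0.0024, -0.0015], [0.0, 0.0024, -0.0015]]
```

```bash
python3 -m crank '{"offset":[[0.1,-0.01,0.033],[0.1,-0.01,0.033],[0,0,0]],"twist":[[0,0.0024,-0.0015],[0,0.0024,-0.0015],[0,0,0]],"fingers":[0,0,0]}'
python3 - <<'E'
from h import *
im=vision.get_image('side')[:,:,::-1];cv2.imwrite('pics/s11.png',cv2.resize(im[180:300,300:450],None,fx=5,fy=5,interpolation=cv2.INTER_CUBIC))
plan([.5245,-.2325,-.006],Rd(86.7,-40),1)
E
```

```text
clock: 12.8
eef_pos: [0.5251, -0.2341, -0.0043]
tcp_rot: [0.686, 0.644, -0.244, 0.233]
wrist_force: [-1.4, -0.9, -0.5]
opening: 0.999
total rot deg [ 0.09 -0.49 -0.41] dp mm [-0.9  2.5 -2.6] tool dp [ 3.5 -1.   0.5]
off [[0.035, -0.01, 0.005]]
tw [[0.0003, -0.0014, -0.0011]]
```

View pics/s11.png

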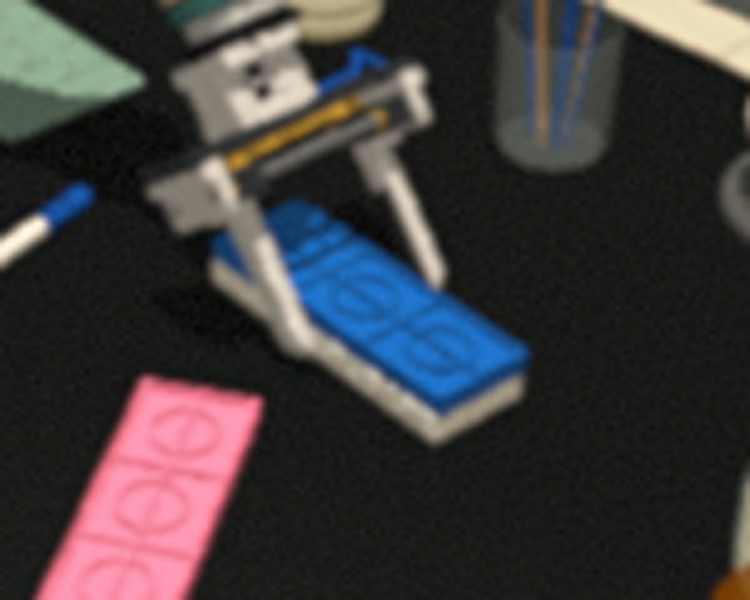

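```bash
python3 -m crank '{"offset":[[0.035,-0.01,0.005],[0,0,0],[0,0,0],[0,0,0],[0,0,0],[0,0,0]],"twist":[[0,-0.0014,-0.0011],[0,0,0],[0,0,0],[0,0,0],[0,0,0],[0,0,0]],"fingers":[0,1,1,1,1,1]}'
python3 - <<'E'
from h import *
s=env.state();print(s['joint_pos'].round(3),s['opening'])
plan([.5245,-.2325,-.006],Rd(86.7,-40),1)
E
```

```text
clock: 13.45
eef_pos: [0.5247, -0.2359, -0.0018]
tcp_rot: [0.689, 0.641, -0.244, 0.235]
wrist_force: [0.7, 0.2, -0.4]
opening: 0.744
[-0.598  1.155  0.869  1.99  -0.291  0.326  0.112] 0.7436615606239051
total rot deg [ 0.07 -0.41 -0.84] dp mm [-0.2  3.4 -4.2] tool dp [ 5.2 -0.5  1.1]
off [[0.052, -0.005, 0.011]]
tw [[0.0002, -0.0011, -0.0023]]
```

```bash
python3 -m crank '{"offset":[[0,0,0],[0,0,0],[0,0,0],[0.06,0,0.02],[0,0,0]],"twist":[[0,0,0],[0,0,0],[0,0,0],[0,-0.0011,-0.0023],[0,0,0]],"fingers":[0,0,0,0,0]}'
python3 - <<'E'
from h import *
plan([.5245,-.2325,-.0055],Rd(86.7,-40),1)
E
```

```text
clock: 13.95
eef_pos: [0.5258, -0.2319, -0.0078]
tcp_rot: [0.682, 0.646, -0.248, 0.236]
wrist_force: [0.4, -0.4, -0.1]
opening: 1.002
total rot deg [0.16 0.05 0.12] dp mm [-1.3 -0.6  2.3] tool dp [-2.  -1.2 -1.4]
off [[-0.02, -0.012, -0.014]]
tw [[0.0004, 0.0001, 0.0003]]
```

```bash
python3 -m crank '{"offset":[[0,-0.01,0],[0,0,0],[0,0,0],[0,0,0],[0,0,0]],"twist":[[0,0,0],[0,0,0],[0,0,0],[0,0,0],[0,0,0]],"fingers":[1,1,1,1,1]}'
python3 - <<'E'
from h import *
s=env.state();print(s['joint_pos'].round(3),s['opening'])
im=vision.get_image('side')[:,:,::-1];cv2.imwrite('pics/s12.png',cv2.resize(im[180:300,300:450],None,fx=5,fy=5,interpolation=cv2.INTER_CUBIC))
plan([.525,-.17,.13],Rd(86.7,-30),4)
E
```

```text
clock: 14.45
eef_pos: [0.5247, -0.2316, -0.0082]
tcp_rot: [0.682, 0.646, -0.249, 0.236]
wrist_force: [-0.2, 0.6, -0.8]
opening: 0.74
[-0.609  1.171  0.866  1.988 -0.29   0.322  0.109] 0.740462847157268
total rot deg [ 0.15 10.07  0.19] dp mm [  0.3  61.6 138.2] tool dp [ -41.8   -3.  -145.4]
off [[-0.105, -0.007, -0.363], [-0.089, -0.008, -0.368], [-0.072, -0.008, -0.371], [-0.056, -0.008, -0.374]]
tw [[0.0001, 0.007, 0.0001], [0.0001, 0.007, 0.0001], [0.0001, 0.007, 0.0001], [0.0001, 0.007, 0.0001]]
```

View pics/s12.png

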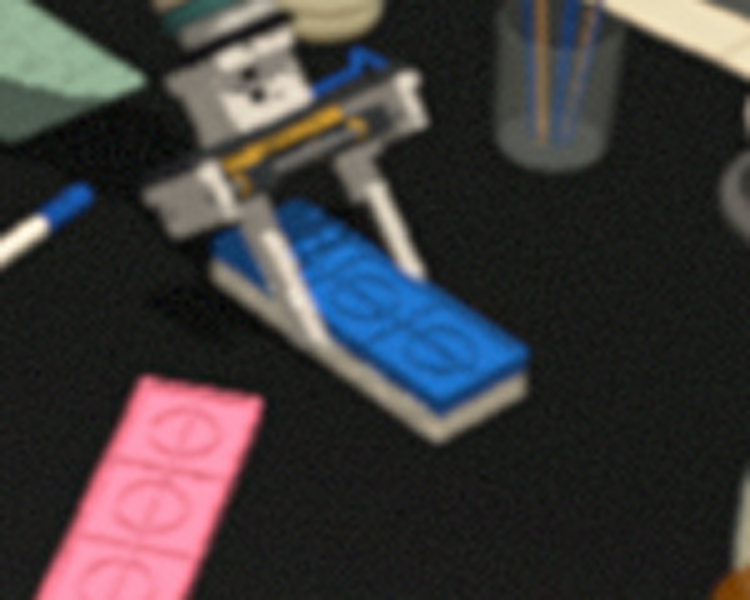

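```bash
python3 -m crank '{"offset":[[-0.1,0,-0.12],[-0.13,0,-0.16],[-0.13,0,-0.16],[0,0,0]],"twist":[[0,0,0],[0,0,0],[0,0,0],[0,0,0]],"fingers":[1,1,1,1]}'
python3 - <<'E'
from h import *
im=vision.get_image('side')[:,:,::-1];cv2.imwrite('pics/s13.png',cv2.resize(im[160:300,300:450],None,fx=4,fy=4,interpolation=cv2.INTER_CUBIC))
E
```

```text
clock: 14.9
eef_pos: [0.5234, -0.2302, 0.0511]
tcp_rot: [0.682, 0.646, -0.249, 0.234]
wrist_force: [-0.4, 0.1, -4.1]
opening: 0.744
```

View pics/s13.png

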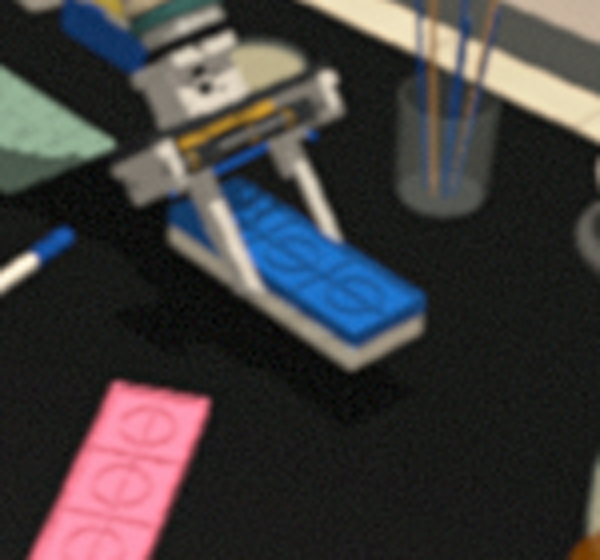

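```bash
cat >> h.py <<'E'
GO=np.array([0,0,-.028])
def planG(G,az,tilt,n,st=None):
    st=st or env.state(); p0=st['eef_pos']; r0=R.from_quat(st['tcp_rot']); tr=Rd(az,tilt); rv=(r0.inv()*tr).as_rotvec()
    G0=p0+r0.apply(GO); print('G0',G0.round(4),'rot',np.degrees(rv).round(1),'dG',((G-G0)*1e3).round(1))
    off=[];tw=[]
    for i in range(n):
        ra=r0*R.from_rotvec(rv*i/n); rb=r0*R.from_rotvec(rv*(i+1)/n)
        pa=G0+(G-G0)*i/n-ra.apply(GO); pb=G0+(G-G0)*(i+1)/n-rb.apply(GO)
        off.append([round(float(v),2) for v in ra.inv().apply(pb-pa)/.1]); 
    print('off',off,'tw each',(rv/n/2/np.pi).round(4))
def info():
    s=env.state(); r=R.from_quat(s['tcp_rot']); z=r.as_matrix()[:,2]; x=r.as_matrix()[:,0]; y=r.as_matrix()[:,1]
    print('G',(s['eef_pos']+r.apply(GO)).round(4),'tilt',round(float(np.degrees(np.arctan2(z[1],-z[2]))),1),'jaw az',np.degrees(np.arctan2(y[1],y[0])).round(2),'jaw tilt',np.degrees(np.arcsin(y[2])).round(2),'q',s['joint_pos'].round(2),'open',round(float(s['opening']),3),'F',s['wrist_force'].round(1))
E
python3 - <<'E'
from h import *
info()
planG(np.array([.525,-.18,.20]),86.7,10,8)
E
```

```text
G [ 0.5239 -0.2117  0.0712] tilt -39.9 jaw az -3.14 jaw tilt -0.22 q [-0.64  1.08  0.93  1.99 -0.25  0.41  0.14] open 0.745 F [ 0.   0.8 -4.7]
G0 [ 0.5239 -0.2117  0.0712] rot [-0.2 49.9  0.2] dG [  1.1  31.7 128.8]
off [[-0.04, -0.0, -0.15], [-0.03, -0.0, -0.16], [-0.01, -0.0, -0.16], [0.01, -0.0, -0.17], [0.03, -0.0, -0.17], [0.05, -0.0, -0.17], [0.06, -0.0, -0.16], [0.08, -0.0, -0.16]] tw each [-0.0001  0.0173  0.0001]
```

```bash
python3 -m crank '{"offset":[[-0.04,0,-0.15],[-0.03,0,-0.16],[-0.01,0,-0.16],[0.01,0,-0.17],[0.03,0,-0.17],[0.05,0,-0.17],[0.06,0,-0.16],[0.08,0,-0.16]],"twist":[[0,0.0173,0],[0,0.0173,0],[0,0.0173,0],[0,0.0173,0],[0,0.0173,0],[0,0.0173,0],[0,0.0173,0],[0,0.0173,0]],"fingers":[1,1,1,1,1,1,1,1]}'
python3 - <<'E'
from h import *
info()
planG(np.array([.525,-.17,.16]),86.7,50,7)
E
```

```text
clock: 15.75
eef_pos: [0.52, -0.1658, 0.1651]
tcp_rot: [0.719, 0.688, 0.061, -0.08]
wrist_force: [-0.2, 0.3, -3.6]
opening: 0.746
G [ 0.5206 -0.1714  0.1925] tilt 11.5 jaw az -2.3 jaw tilt -1.77 q [ 0.13  0.59  0.41  1.75 -0.47  1.01  0.73] open 0.746 F [-0.2  0.3 -3.6]
G0 [ 0.5206 -0.1714  0.1925] rot [-2.1 38.6 -0. ] dG [  4.4   1.4 -32.5]
off [[0.02, 0.01, 0.04], [0.02, 0.01, 0.04], [0.01, 0.01, 0.04], [0.01, 0.01, 0.04], [0.0, 0.01, 0.04], [-0.0, 0.01, 0.04], [-0.0, 0.01, 0.03]] tw each [-0.0008  0.0153 -0.    ]
```

```bash
python3 -m crank '{"offset":[[0.02,0.01,0.04],[0.02,0.01,0.04],[0.01,0.01,0.04],[0.01,0.01,0.04],[0,0.01,0.04],[0,0.01,0.04],[0,0.01,0.03],[0,0,0]],"twist":[[-0.0008,0.0153,0],[-0.0008,0.0153,0],[-0.0008,0.0153,0],[-0.0008,0.0153,0],[-0.0008,0.0153,0],[-0.0008,0.0153,0],[-0.0008,0.0153,0],[0,0,0]],"fingers":[1,1,1,1,1,1,1,1]}'
python3 - <<'E'
from h import *
info()
im=vision.get_image('side')[:,:,::-1];cv2.imwrite('pics/s14.png',cv2.resize(im[120:300,270:460],None,fx=4,fy=4,interpolation=cv2.INTER_CUBIC)[:600])
im=vision.get_image('scene')[:,:,::-1];cv2.imwrite('pics/s14b.png',cv2.resize(im[100:270,170:370],None,fx=3.5,fy=3.5,interpolation=cv2.INTER_CUBIC)[:600])
planG(np.array([.525,-.17,.13]),86.7,50,2)
E
```

```text
clock: 16.55
eef_pos: [0.5234, -0.1588, 0.1356]
tcp_rot: [0.662, 0.614, 0.314, -0.294]
wrist_force: [-0.9, -0.2, -3.6]
opening: 0.743
G [ 0.5219 -0.1805  0.1532] tilt 50.9 jaw az -4.23 jaw tilt -0.26 q [ 0.62  0.92  0.16  1.54 -0.77  1.45  1.1 ] open 0.743 F [-0.9 -0.2 -3.6]
G0 [ 0.5239 -0.1783  0.1567] rot [ 0.6 -0.9 -0.4] dG [  1.1   8.3 -26.7]
off [[-0.08, 0.0, 0.12], [-0.08, 0.0, 0.12]] tw each [ 0.0008 -0.0012 -0.0006]
```

View pics/s14.png

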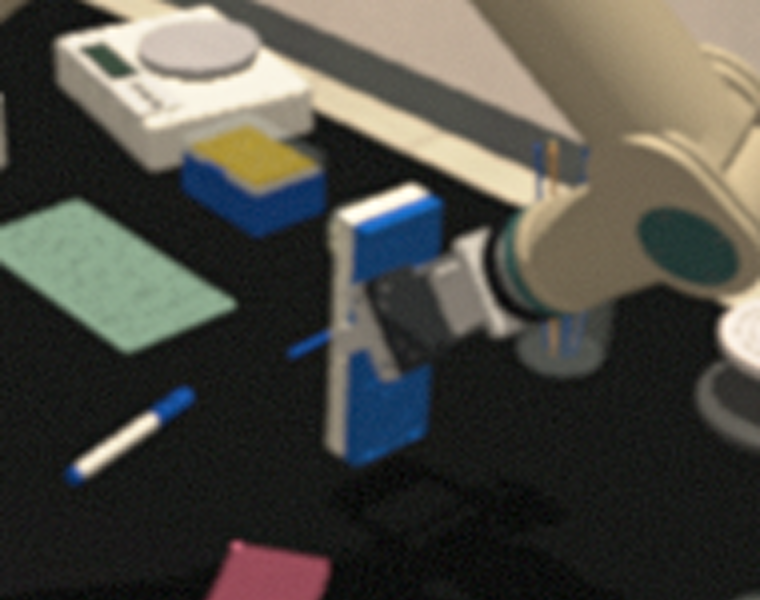

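View pics/s14b.png

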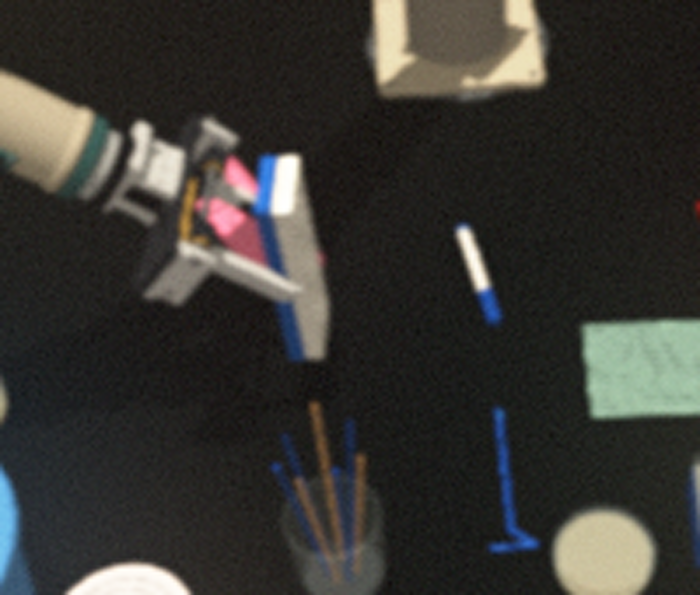

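```bash
python3 -m crank '{"offset":[[-0.08,0,0.12],[-0.08,0,0.12],[-0.09,0,0.08],[0,0,0]],"twist":[[0.0008,-0.0008,-0.0006],[0,0,0],[0,0,0],[0,0,0]],"fingers":[1,1,1,1]}'
python3 - <<'E'
from h import *
info()
planG(np.array([.525,-.17,.11]),86.7,50,1)
E
```

```text
clock: 17.05
eef_pos: [0.5281, -0.1436, 0.099]
tcp_rot: [0.657, 0.623, 0.31, -0.29]
wrist_force: [0.7, 0.4, -3.4]
opening: 0.745
G [ 0.5268 -0.1651  0.1169] tilt 50.1 jaw az -3.22 jaw tilt 0.3 q [ 0.6   0.95  0.15  1.57 -0.79  1.38  1.14] open 0.745 F [ 0.7  0.4 -3.4]
G0 [ 0.5268 -0.1651  0.1169] rot [ 0.1 -0.2  0.3] dG [-1.8 -4.9 -6.9]
off [[-0.09, -0.02, 0.01]] tw each [ 0.0004 -0.0005  0.0008]
```

```bash
python3 -m crank '{"offset":[[-0.06,-0.01,0.03],[0,0,0]],"twist":[[0.0003,-0.0003,0.0006],[0,0,0]],"fingers":[1,1]}'
python3 - <<'E'
from h import *
info()
im=vision.get_image('side')[:,:,::-1];cv2.imwrite('pics/s15.png',cv2.resize(im[170:310,320:420],None,fx=4,fy=4,interpolation=cv2.INTER_CUBIC)[:600])
E
```

```text
clock: 17.25
eef_pos: [0.5273, -0.1444, 0.0922]
tcp_rot: [0.658, 0.623, 0.308, -0.29]
wrist_force: [-0.5, 0.1, -4.0]
opening: 0.739
G [ 0.5261 -0.1658  0.1102] tilt 50.0 jaw az -3.18 jaw tilt 0.06 q [ 0.6   0.96  0.15  1.57 -0.79  1.37  1.14] open 0.739 F [-0.5  0.1 -4. ]
```

View pics/s15.png

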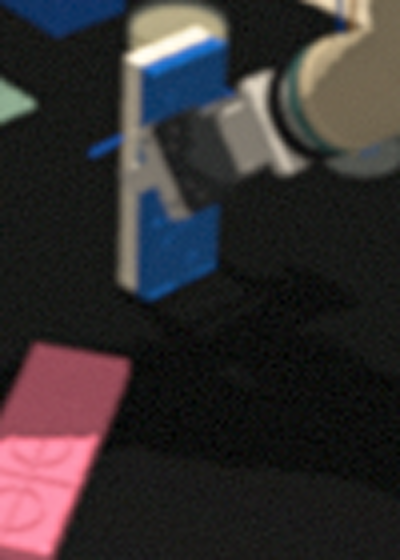

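```bash
python3 - <<'E'
from h import *
for z in [0,.01,.02]: print(z,proj('side',[.490,-.184,z]).round(1),proj('side',[.490,-.150,z]).round(1),proj('side',[.490,-.184,z+.204]).round(1))
E
python3 -m crank '{"offset":[[-0.03,0,0.025],[0,0,0]],"twist":[[0,0,0],[0,0,0]],"fingers":[1,1]}'
```

```text
0 [356.7 246.9] [349.1 242. ] [358.  190.6]
0.01 [356.7 244.3] [349.1 239.4] [358.1 187.6]
0.02 [356.8 241.8] [349.1 236.9] [358.1 184.6]
clock: 17.5
eef_pos: [0.5281, -0.1449, 0.0891]
tcp_rot: [0.658, 0.623, 0.308, -0.289]
wrist_force: [-0.8, 0.2, -2.1]
opening: 0.742
```

```bash
python3 -m crank '{"offset":[[-0.023,0,0.02],[0,0,0]],"twist":[[0,0,0],[0,0,0]],"fingers":[1,1]}'; python3 -m crank '{"offset":[[-0.015,0,0.013],[0,0,0]],"twist":[[0,0,0],[0,0,0]],"fingers":[1,1]}'
python3 - <<'E'
from h import *
info()
im=vision.get_image('side')[:,:,::-1];cv2.imwrite('pics/s16.png',cv2.resize(im[170:310,320:420],None,fx=4,fy=4,interpolation=cv2.INTER_CUBIC)[:600])
E
```

```text
clock: 17.7
eef_pos: [0.5284, -0.1453, 0.0862]
tcp_rot: [0.658, 0.623, 0.308, -0.289]
wrist_force: [-0.2, -0.2, -2.6]
opening: 0.743
clock: 17.9
eef_pos: [0.5287, -0.145, 0.0862]
tcp_rot: [0.658, 0.623, 0.31, -0.289]
wrist_force: [-0.3, -0.4, -4.4]
opening: 0.746
G [ 0.5274 -0.1665  0.1041] tilt 50.1 jaw az -3.25 jaw tilt 0.31 q [ 0.6   0.97  0.15  1.57 -0.79  1.36  1.15] open 0.746 F [-0.3 -0.4 -4.4]
```

View pics/s16.png

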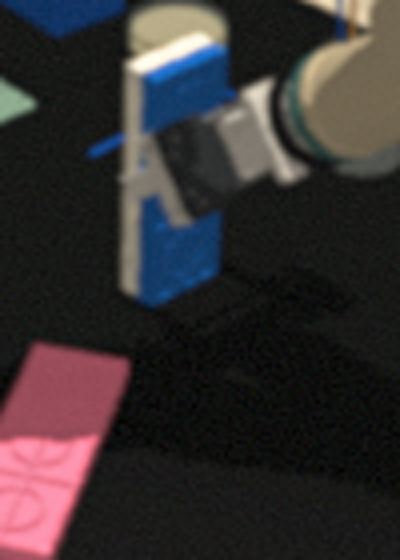

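```bash
python3 -m crank '{"offset":[[-0.025,-0.005,0.02],[0,0,0]],"twist":[[0,0,0],[0,0,0]],"fingers":[1,1]}'; python3 -m crank '{"offset":[[-0.02,0,0.016],[0,0,0]],"twist":[[0,0,0],[0,0,0]],"fingers":[1,1]}'
python3 - <<'E'
from h import *
info()
E
```

```text
clock: 18.15
eef_pos: [0.5289, -0.1441, 0.0863]
tcp_rot: [0.656, 0.623, 0.312, -0.29]
wrist_force: [-0.3, -1.2, -3.7]
opening: 0.745
clock: 18.35
eef_pos: [0.5292, -0.1436, 0.0862]
tcp_rot: [0.656, 0.622, 0.313, -0.291]
wrist_force: [0.2, -0.5, -3.8]
opening: 0.742
G [ 0.5278 -0.1652  0.1039] tilt 50.6 jaw az -3.22 jaw tilt 0.51 q [ 0.6   0.98  0.14  1.57 -0.8   1.37  1.15] open 0.742 F [ 0.2 -0.5 -3.8]
```

```bash
python3 -m crank '{"offset":[[0,0,0],[0,0,0],[0,0,0],[0,0,0]],"twist":[[0,-0.0012,0],[0,0,0],[0,0,0],[0,0,0]],"fingers":[1,0.35,0.2,0]}'
python3 - <<'E'
from h import *
info()
im=vision.get_image('side')[:,:,::-1];cv2.imwrite('pics/s17.png',cv2.resize(im[170:310,320:420],None,fx=4,fy=4,interpolation=cv2.INTER_CUBIC)[:600])
im=vision.get_image('scene')[:,:,::-1];cv2.imwrite('pics/s17b.png',cv2.resize(im[100:270,170:370],None,fx=3.5,fy=3.5,interpolation=cv2.INTER_CUBIC)[:600])
E
```

```text
clock: 18.75
eef_pos: [0.5293, -0.1426, 0.0858]
tcp_rot: [0.657, 0.624, 0.311, -0.289]
wrist_force: [-0.8, 0.8, 0.5]
opening: 0.855
G [ 0.528  -0.1641  0.1037] tilt 50.2 jaw az -3.19 jaw tilt 0.5 q [ 0.6   0.97  0.14  1.57 -0.8   1.36  1.15] open 0.855 F [-0.8  0.8  0.5]
```

View pics/s17.png

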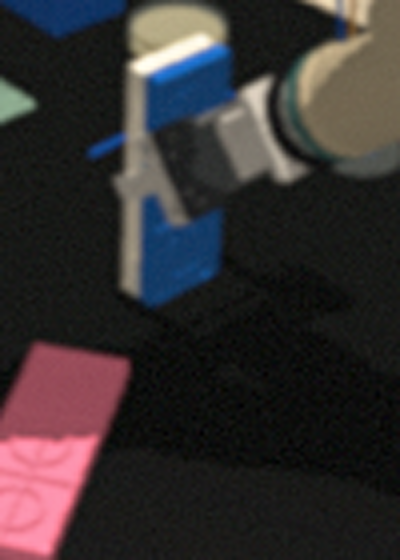

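View pics/s17b.png

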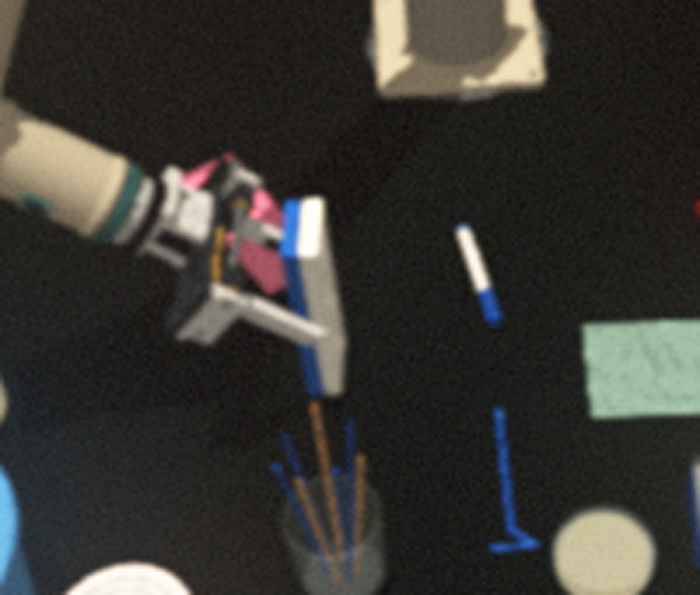

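```bash
python3 -m crank '{"offset":[[0,0,0],[0,0,-0.08],[0,0,-0.25],[0,0,-0.35],[0,0,-0.35],[0,0,-0.2]],"twist":[[0,0,0],[0,0,0],[0,0,0],[0,0,0],[0,0,0],[0,0,0]],"fingers":[0,0,0,0,0,0]}'
python3 - <<'E'
from h import *
info(); print(env.state()['eef_pos'])
planG(np.array([.5275,-.19,.36]),86.7,0,6)
im=vision.get_image('side')[:,:,::-1];cv2.imwrite('pics/s18.png',cv2.resize(im[140:310,320:460],None,fx=4,fy=4,interpolation=cv2.INTER_CUBIC)[:600])
E
```

```text
clock: 19.45
eef_pos: [0.5221, -0.2377, 0.167]
tcp_rot: [0.655, 0.623, 0.31, -0.292]
wrist_force: [0.0, -0.9, -0.8]
opening: 0.998
G [ 0.5209 -0.2592  0.1848] tilt 50.4 jaw az -2.96 jaw tilt 0.22 q [ 0.69  0.95  0.18  1.34 -0.71  1.62  1.06] open 0.998 F [ 0.  -0.9 -0.8]
[ 0.52206407 -0.23765073  0.16699122]
G0 [ 0.5209 -0.2592  0.1848] rot [  0.1 -50.5   0.4] dG [  6.6  69.2 175.2]
off [[0.26, 0.01, -0.1], [0.24, 0.01, -0.14], [0.22, 0.01, -0.18], [0.19, 0.01, -0.22], [0.15, 0.0, -0.25], [0.12, 0.0, -0.27]] tw each [ 0.     -0.0234  0.0002]
```

View pics/s18.png

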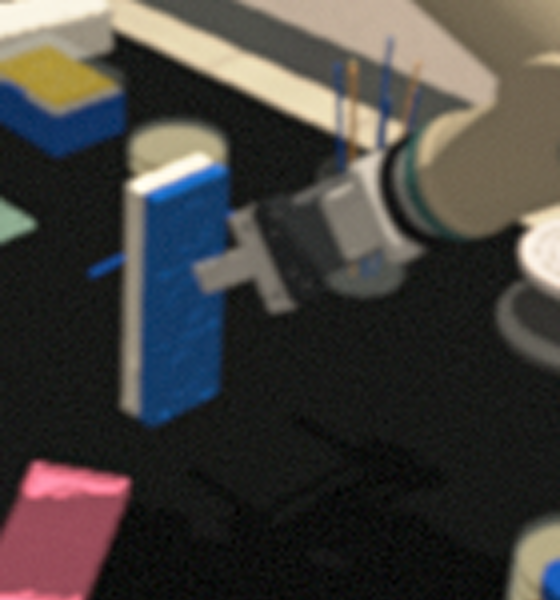

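```bash
python3 -m crank '{"offset":[[0.26,0.01,-0.12],[0.24,0.01,-0.16],[0.22,0.01,-0.18],[0.19,0.01,-0.22],[0.15,0,-0.25],[0.12,0,-0.27]],"twist":[[0,-0.0234,0],[0,-0.0234,0],[0,-0.0234,0],[0,-0.0234,0],[0,-0.0234,0],[0,-0.0234,0]],"fingers":[0,0,0,0,0,0]}'
python3 - <<'E'
from h import *
info(); 
zd=Rd(86.7,-50).apply([0,0,1]); G2=np.array([.5275,-.166,.102]); print((G2-.11*zd))
planG(np.array([.5275,-.0,.33]),86.7,-45,6)
E
```

```text
clock: 20.1
eef_pos: [0.5239, -0.202, 0.3175]
tcp_rot: [0.733, 0.68, -0.012, -0.006]
wrist_force: [1.3, 1.0, -0.2]
opening: 0.999
G [ 0.5246 -0.2018  0.3455] tilt -0.4 jaw az -4.27 jaw tilt -1.39 q [-0.02  0.42  0.5   1.56 -0.19  1.23  0.44] open 0.999 F [ 1.3  1.  -0.2]
[ 0.53235063 -0.08187484  0.17270664]
G0 [ 0.5246 -0.2018  0.3455] rot [ -1.7 -44.5  -0.4] dG [  2.9 201.8 -15.5]
off [[0.3, -0.02, 0.02], [0.3, -0.02, -0.02], [0.29, -0.02, -0.07], [0.28, -0.02, -0.11], [0.27, -0.02, -0.15], [0.25, -0.01, -0.19]] tw each [-0.0008 -0.0206 -0.0002]
```

```bash
python3 -m crank '{"offset":[[0.3,-0.02,0.02],[0.3,-0.02,-0.02],[0.29,-0.02,-0.07],[0.28,-0.02,-0.11],[0.27,-0.02,-0.15],[0.25,-0.01,-0.19]],"twist":[[-0.0008,-0.0206,0],[-0.0008,-0.0206,0],[-0.0008,-0.0206,0],[-0.0008,-0.0206,0],[-0.0008,-0.0206,0],[-0.0008,-0.0206,0]],"fingers":[0,0,0,0,0,0]}'
python3 - <<'E'
from h import *
info(); 
planG(np.array([.533,-.066,.186]),86.7,-50,5)
E
```

```text
clock: 20.7
eef_pos: [0.5296, -0.0149, 0.3204]
tcp_rot: [0.674, 0.626, -0.274, 0.28]
wrist_force: [1.3, 1.1, -0.9]
opening: 1.0
G [0.5301 0.0053 0.3398] tilt -46.1 jaw az -3.37 jaw tilt 1.96 q [-0.92  0.63  0.68  1.65  0.4   1.28 -0.53] open 1.0 F [ 1.3  1.1 -0.9]
G0 [0.5301 0.0053 0.3398] rot [ 1.3 -3.9 -1.5] dG [   2.9  -71.3 -153.8]
off [[0.12, 0.0, 0.32], [0.12, 0.0, 0.31], [0.13, 0.01, 0.31], [0.13, 0.01, 0.31], [0.14, 0.01, 0.31]] tw each [ 0.0007 -0.0022 -0.0008]
```

```bash
python3 -m crank '{"offset":[[0.12,0,0.32],[0.12,0,0.31],[0.13,0.01,0.31],[0.13,0.01,0.31],[0.14,0.01,0.28],[0,0,0]],"twist":[[0.0007,-0.0022,-0.0008],[0.0007,-0.0022,-0.0008],[0.0007,-0.0022,-0.0008],[0.0007,-0.0022,-0.0008],[0.0007,-0.0022,-0.0008],[0,0,0]],"fingers":[0,0,0,0,0,0]}'
python3 - <<'E'
from h import *
info(); s=env.state()
im=vision.get_image('side')[:,:,::-1];cv2.imwrite('pics/s19.png',cv2.resize(im[140:310,300:440],None,fx=4,fy=4,interpolation=cv2.INTER_CUBIC)[:600])
im=vision.get_image('wrist')[:,:,::-1];cv2.imwrite('pics/w19.png',im)
planG(np.array([.5275,-.166,.102]),86.7,-50,4)
E
```

```text
clock: 21.3
eef_pos: [0.5331, -0.0658, 0.1554]
tcp_rot: [0.646, 0.635, -0.306, 0.292]
wrist_force: [-0.5, 1.0, -1.0]
opening: 0.999
G [ 0.5338 -0.0444  0.1734] tilt -50.0 jaw az -1.29 jaw tilt -0.71 q [-0.84  0.88  0.64  1.82  0.42  0.94 -0.64] open 0.999 F [-0.5  1.  -1. ]
G0 [ 0.536  -0.0434  0.1766] rot [ 1.3 -0.1  1.6] dG [  -8.5 -122.6  -74.6]
off [[-0.06, -0.02, 0.36], [-0.05, -0.01, 0.36], [-0.05, -0.01, 0.36], [-0.05, -0.01, 0.36]] tw each [ 0.0009 -0.0001  0.0011]
```

View pics/s19.png

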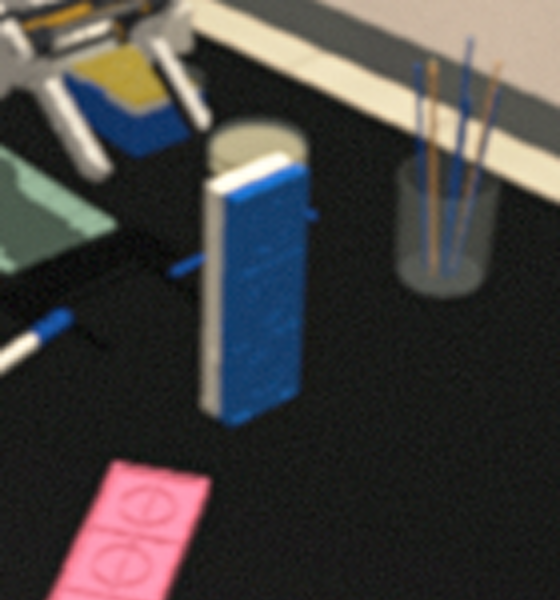

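View pics/w19.png

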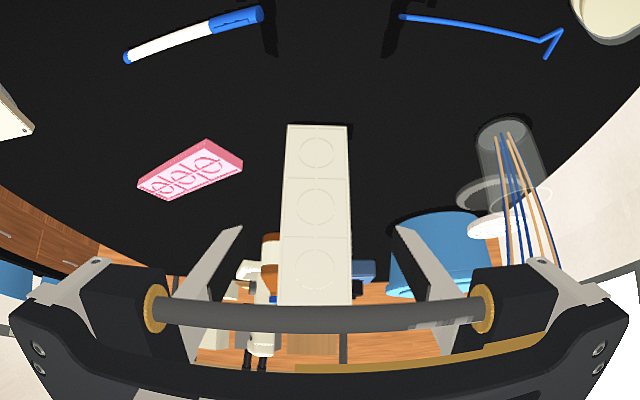

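```bash
python3 -m crank '{"offset":[[-0.06,-0.02,0.3],[-0.05,-0.02,0.3],[0,0,0]],"twist":[[0.0018,0,0.0022],[0.0018,0,0.0022],[0,0,0]],"fingers":[0,0,0]}'
python3 - <<'E'
from h import *
info(); s=env.state()
im=vision.get_image('wrist')[:,:,::-1];cv2.imwrite('pics/w20.png',im)
planG(np.array([.5275,-.166,.102]),86.7,-50,3)
E
```

```text
clock: 21.7
eef_pos: [0.5345, -0.115, 0.1323]
tcp_rot: [0.66, 0.624, -0.301, 0.292]
wrist_force: [-0.2, -0.4, 0.0]
opening: 1.002
G [ 0.5354 -0.0937  0.1504] tilt -49.5 jaw az -3.0 jaw tilt 0.57 q [-0.77  0.91  0.66  1.87  0.44  0.82 -0.66] open 1.002 F [-0.2 -0.4  0. ]
G0 [ 0.5367 -0.0918  0.1507] rot [ 0.8 -0.6 -0.2] dG [ -9.2 -74.2 -48.7]
off [[-0.04, -0.02, 0.29], [-0.04, -0.02, 0.29], [-0.04, -0.02, 0.29]] tw each [ 0.0007 -0.0005 -0.0002]
```

View pics/w20.png

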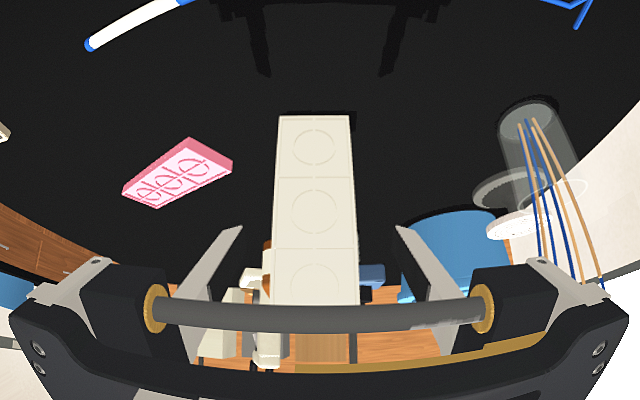

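```bash
python3 -m crank '{"offset":[[-0.04,-0.04,0.29],[-0.04,-0.03,0.29],[0,0,0]],"twist":[[0.0007,-0.0005,0],[0.0007,-0.0005,0],[0,0,0]],"fingers":[0,0,0]}'
python3 - <<'E'
from h import *
info(); s=env.state()
im=vision.get_image('wrist')[:,:,::-1];cv2.imwrite('pics/w21.png',im)
planG(np.array([.5275,-.166,.102]),86.7,-50,1)
E
```

```text
clock: 22.05
eef_pos: [0.5334, -0.1563, 0.1037]
tcp_rot: [0.66, 0.625, -0.297, 0.293]
wrist_force: [0.2, -0.1, 1.0]
opening: 0.998
G [ 0.5341 -0.1351  0.1219] tilt -49.3 jaw az -2.72 jaw tilt 0.92 q [-0.72  0.95  0.67  1.92  0.47  0.69 -0.68] open 0.998 F [ 0.2 -0.1  1. ]
G0 [ 0.5357 -0.1332  0.1222] rot [ 1.2 -0.8 -0.3] dG [ -8.2 -32.8 -20.2]
off [[-0.07, -0.08, 0.38]] tw each [ 0.0034 -0.0022 -0.0009]
```

View pics/w21.png

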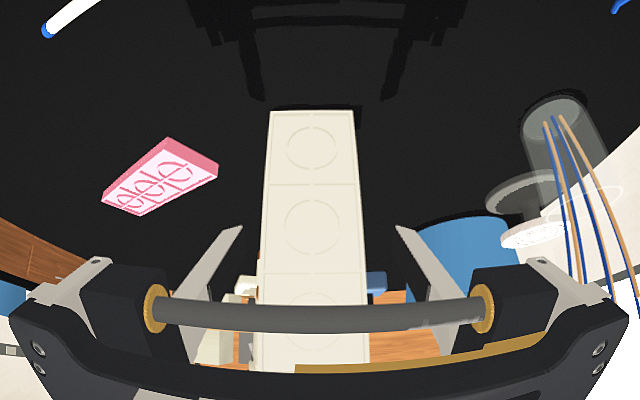

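```bash
python3 -m crank '{"offset":[[-0.03,-0.03,0.2],[-0.03,-0.02,0.18],[0,0,0]],"twist":[[0.0018,-0.0012,-0.0005],[0.0018,-0.001,-0.0004],[0,0,0]],"fingers":[0,0,0]}'
python3 - <<'E'
from h import *
info(); s=env.state()
im=vision.get_image('wrist')[:,:,::-1];cv2.imwrite('pics/w22.png',im)
im=vision.get_image('side')[:,:,::-1];cv2.imwrite('pics/s22.png',cv2.resize(im[140:310,300:440],None,fx=4,fy=4,interpolation=cv2.INTER_CUBIC)[:600])
planG(np.array([.5275,-.166,.102]),86.7,-50,1)
E
```

```text
clock: 22.4
eef_pos: [0.5329, -0.1842, 0.0837]
tcp_rot: [0.659, 0.624, -0.304, 0.291]
wrist_force: [-0.3, -0.3, 0.0]
opening: 1.0
G [ 0.5339 -0.1629  0.1018] tilt -49.7 jaw az -3.02 jaw tilt 0.18 q [-0.67  1.    0.68  1.93  0.49  0.64 -0.68] open 1.0 F [-0.3 -0.3  0. ]
G0 [ 0.5347 -0.1615  0.1021] rot [ 0.4 -0.3  0.1] dG [-7.2 -4.5 -0.1]
off [[-0.03, -0.07, 0.04]] tw each [ 0.0012 -0.0008  0.0002]
```

View pics/w22.png

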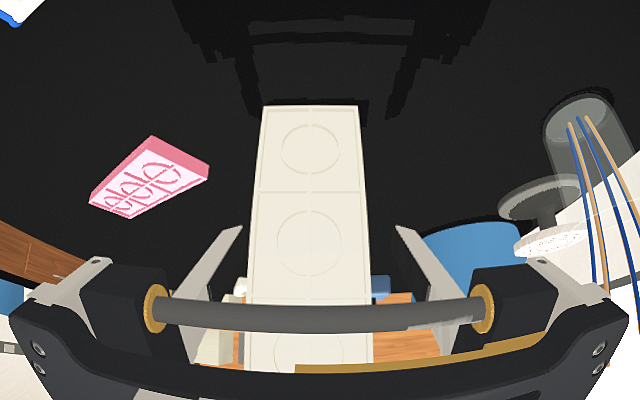

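View pics/s22.png

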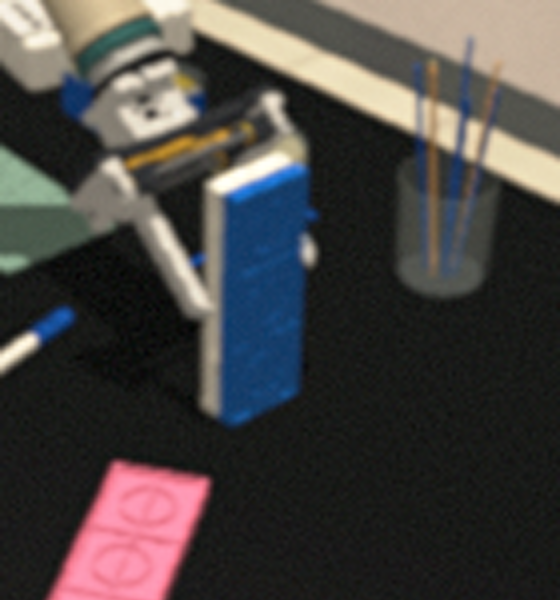

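```bash
python3 -m crank '{"offset":[[-0.02,-0.06,0.05],[0,0,0]],"twist":[[0.001,-0.0008,0],[0,0,0]],"fingers":[0,0]}'
python3 - <<'E'
from h import *
info(); s=env.state()
im=vision.get_image('wrist')[:,:,::-1];cv2.imwrite('pics/w23.png',im)
planG(np.array([.5275,-.166,.102]),86.7,-50,1)
E
```

```text
clock: 22.7
eef_pos: [0.5274, -0.1873, 0.0822]
tcp_rot: [0.658, 0.623, -0.307, 0.29]
wrist_force: [-0.3, 0.3, -0.9]
opening: 1.0
G [ 0.5286 -0.1658  0.1002] tilt -49.9 jaw az -3.17 jaw tilt 0.01 q [-0.67  1.    0.68  1.94  0.49  0.63 -0.69] open 1.0 F [-0.3  0.3 -0.9]
G0 [ 0.5294 -0.1654  0.1002] rot [ 0.2 -0.1  0.1] dG [-1.9 -0.6  1.8]
off [[-0.02, -0.02, -0.01]] tw each [ 0.0005 -0.0002  0.0002]
```

View pics/w23.png

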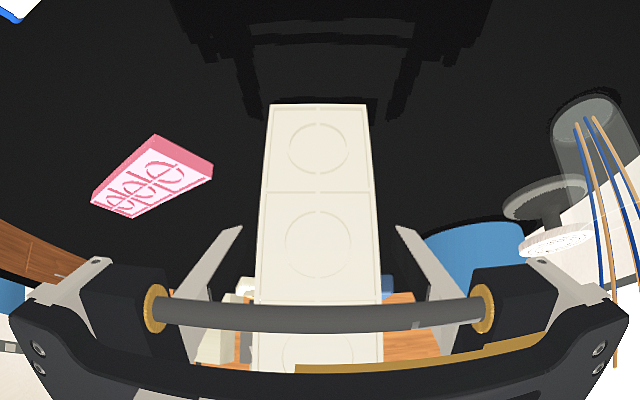

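```bash
python3 -m crank '{"offset":[[0,0,0],[0,0,0],[0,0,0],[0,0,0],[0,0,0]],"twist":[[0,0,0],[0,0,0],[0,0,0],[0,0,0],[0,0,0]],"fingers":[1,1,1,1,1]}'
python3 - <<'E'
from h import *
info()
im=vision.get_image('side')[:,:,::-1];cv2.imwrite('pics/s24.png',cv2.resize(im[140:310,300:440],None,fx=4,fy=4,interpolation=cv2.INTER_CUBIC)[:600])
planG(np.array([.5285,-.166,.16]),86.7,-45,3)
E
```

```text
clock: 23.25
eef_pos: [0.5281, -0.1862, 0.0825]
tcp_rot: [0.658, 0.623, -0.306, 0.291]
wrist_force: [-0.2, 0.2, -0.2]
opening: 0.74
G [ 0.5292 -0.1648  0.1005] tilt -49.9 jaw az -3.1 jaw tilt 0.06 q [-0.68  1.    0.68  1.94  0.49  0.63 -0.69] open 0.74 F [-0.2  0.2 -0.2]
G0 [ 0.5292 -0.1648  0.1005] rot [0.2 4.9 0.1] dG [-0.7 -1.2 59.5]
off [[-0.15, -0.0, -0.12], [-0.14, -0.0, -0.13], [-0.14, -0.0, -0.13]] tw each [0.0002 0.0046 0.0001]
```

View pics/s24.png

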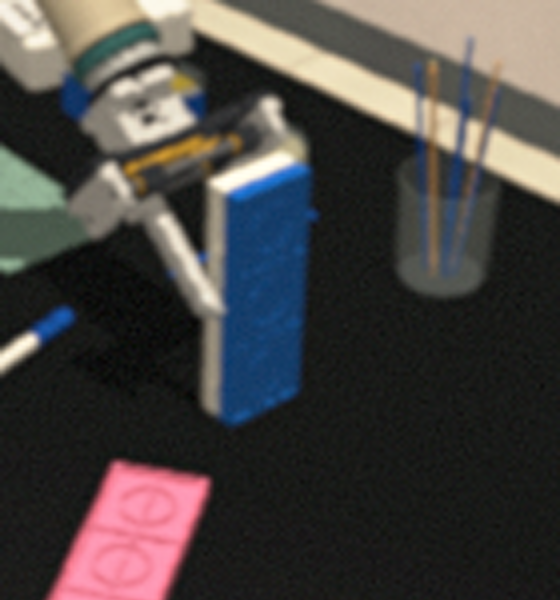

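```bash
python3 - <<'E'
from h import *
for p in [(232,424),(200,409),(300,398),(308,165),(230,205),(207,188)]:
    q=(p[0]/4+300,p[1]/4+140); print(p,unp('side',q,0 if p[1]>300 else .204).round(4))
print('tip',proj('side',[.490,-.1727,.094])*4-np.array([1200,560]))
E
```

```text
(232, 424) [ 0.4963 -0.1835  0.    ]
(200, 409) [ 0.4911 -0.153   0.    ]
(300, 398) [ 0.5591 -0.1958  0.    ]
(308, 165) [ 0.5681 -0.1842  0.204 ]
(230, 205) [ 0.4864 -0.1857  0.204 ]
(207, 188) [ 0.4907 -0.1575  0.204 ]
tip [218.44795383 321.70927053]
```

```bash
python3 -m crank '{"offset":[[0,0,0],[0,0,0],[0,0,0],[-0.04,-0.005,0.05],[0,0,0],[0,0,0],[0,0,0],[0,0,0],[0,0,0]],"twist":[[0,0,0],[0,0,0],[0,0,0],[0,0,0],[0,0,0],[0,0,0],[0,0,0],[0,0,0],[0,0,0]],"fingers":[0.1,0.1,0.1,0.1,1,1,1,1,1]}'
python3 - <<'E'
from h import *
info()
im=vision.get_image('side')[:,:,::-1];cv2.imwrite('pics/s25.png',cv2.resize(im[200:250,330:390],None,fx=10,fy=10,interpolation=cv2.INTER_CUBIC)[:600])
E
```

```text
clock: 24.2
eef_pos: [0.5275, -0.1932, 0.0824]
tcp_rot: [0.658, 0.623, -0.306, 0.291]
wrist_force: [-0.8, 0.9, -0.5]
opening: 0.742
G [ 0.5286 -0.1718  0.1004] tilt -49.9 jaw az -3.1 jaw tilt 0.09 q [-0.67  1.    0.68  1.95  0.5   0.61 -0.69] open 0.742 F [-0.8  0.9 -0.5]
```

View pics/s25.png

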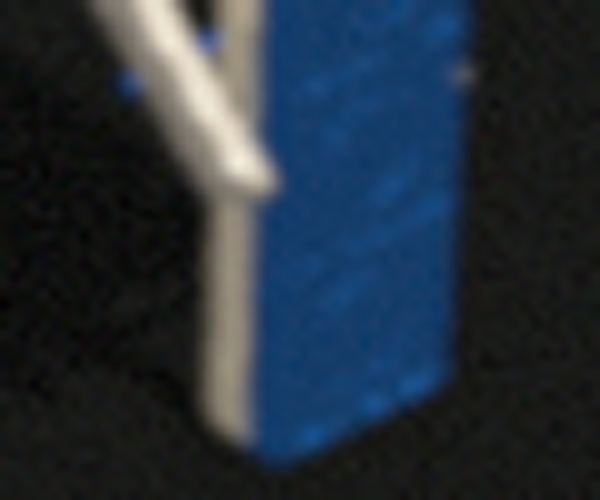

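```bash
python3 -m crank '{"offset":[[0,0,0],[0,0,0],[0,0,0],[0.025,0,-0.03],[0,0,0],[0,0,0],[0,0,0],[0,0,0],[0,0,0]],"twist":[[0,0,0],[0,0,0],[0,0,0],[0,0,0],[0,0,0],[0,0,0],[0,0,0],[0,0,0],[0,0,0]],"fingers":[0.1,0.1,0.1,0.1,1,1,1,1,1]}'
python3 - <<'E'
from h import *
info()
planG(np.array([.5285,-.166,.16]),86.7,-45,3)
E
```

```text
clock: 25.15
eef_pos: [0.528, -0.1885, 0.0822]
tcp_rot: [0.658, 0.624, -0.306, 0.291]
wrist_force: [-0.3, 0.8, 0.1]
opening: 0.743
G [ 0.5291 -0.1671  0.1002] tilt -49.9 jaw az -3.05 jaw tilt 0.11 q [-0.67  1.    0.68  1.94  0.49  0.62 -0.69] open 0.743 F [-0.3  0.8  0.1]
G0 [ 0.5291 -0.1671  0.1002] rot [0.3 4.9 0.1] dG [-0.6  1.1 59.8]
off [[-0.14, -0.0, -0.13], [-0.14, -0.0, -0.14], [-0.13, -0.0, -0.14]] tw each [0.0002 0.0045 0.0001]
```

```bash
python3 -m crank '{"offset":[[-0.12,0,-0.1],[-0.14,0,-0.12],[-0.14,0,-0.12],[0,0,0]],"twist":[[0,0,0],[0,0,0],[0,0,0],[0,0,0]],"fingers":[1,1,1,1]}'
python3 - <<'E'
from h import *
info()
im=vision.get_image('side')[:,:,::-1];cv2.imwrite('pics/s26.png',cv2.resize(im[120:290,280:440],None,fx=4,fy=4,interpolation=cv2.INTER_CUBIC)[:600])
planG(np.array([.5285,-.175,.19]),86.7,0,8)
E
```

```text
clock: 25.55
eef_pos: [0.5285, -0.1869, 0.1363]
tcp_rot: [0.658, 0.625, -0.304, 0.29]
wrist_force: [0.8, -0.2, -2.4]
opening: 0.744
G [ 0.5295 -0.1656  0.1544] tilt -49.7 jaw az -2.94 jaw tilt 0.09 q [-0.68  0.9   0.7   1.94  0.5   0.71 -0.63] open 0.744 F [ 0.8 -0.2 -2.4]
G0 [ 0.5292 -0.1651  0.1532] rot [ 0.2 49.7  0.4] dG [-0.7 -9.9 36.8]
off [[-0.01, -0.0, -0.02], [-0.01, -0.0, -0.03], [-0.01, -0.0, -0.03], [-0.0, -0.0, -0.03], [-0.0, -0.0, -0.04], [0.0, -0.0, -0.04], [0.01, -0.0, -0.04], [0.01, -0.0, -0.05]] tw each [0.0001 0.0172 0.0001]
```

View pics/s26.png

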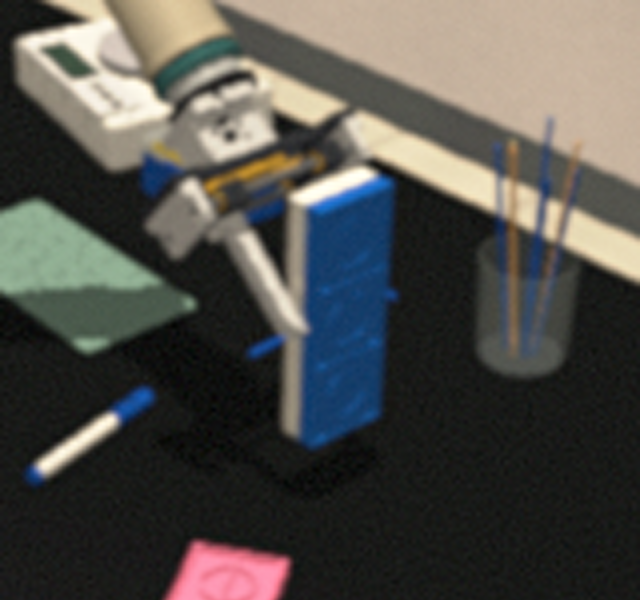

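```bash
python3 -m crank '{"offset":[[-0.01,0,-0.03],[-0.01,0,-0.03],[-0.01,0,-0.03],[0,0,-0.03],[0,0,-0.04],[0,0,-0.04],[0.01,0,-0.04],[0.01,0,-0.05]],"twist":[[0,0.0172,0],[0,0.0172,0],[0,0.0172,0],[0,0.0172,0],[0,0.0172,0],[0,0.0172,0],[0,0.0172,0],[0,0.0172,0]],"fingers":[1,1,1,1,1,1,1,1]}'
python3 - <<'E'
from h import *
info()
planG(np.array([.5285,-.18,.15]),86.7,40.1,7)
E
```

```text
clock: 26.4
eef_pos: [0.5253, -0.1649, 0.1545]
tcp_rot: [0.718, 0.696, 0.005, -0.015]
wrist_force: [-0.3, -0.5, -3.9]
opening: 0.744
G [ 0.5257 -0.1657  0.1825] tilt 1.6 jaw az -1.84 jaw tilt -0.89 q [ 0.23  0.53  0.05  1.81 -0.07  0.82  0.3 ] open 0.744 F [-0.3 -0.5 -3.9]
G0 [ 0.5257 -0.1657  0.1825] rot [-1.4 38.5  1.1] dG [  2.8 -14.3 -32.5]
off [[0.01, 0.01, 0.04], [0.0, 0.01, 0.04], [-0.0, 0.01, 0.04], [-0.01, 0.01, 0.04], [-0.01, 0.01, 0.03], [-0.01, 0.01, 0.03], [-0.02, 0.01, 0.03]] tw each [-0.0005  0.0153  0.0004]
```

```bash
python3 -m crank '{"offset":[[0.01,0.01,0.04],[0,0.01,0.04],[0,0.01,0.04],[-0.01,0.01,0.04],[-0.01,0.01,0.03],[-0.01,0.01,0.03],[-0.02,0.01,0.03],[0,0,0]],"twist":[[-0.0006,0.0153,0.0004],[-0.0006,0.0153,0.0004],[-0.0006,0.0153,0.0004],[-0.0006,0.0153,0.0004],[-0.0006,0.0153,0.0004],[-0.0006,0.0153,0.0004],[-0.0006,0.0153,0.0004],[0,0,0]],"fingers":[1,1,1,1,1,1,1,1]}'
python3 - <<'E'
from h import *
info()
im=vision.get_image('side')[:,:,::-1];cv2.imwrite('pics/s27.png',cv2.resize(im[150:300,300:450],None,fx=4,fy=4,interpolation=cv2.INTER_CUBIC)[:600])
planG(np.array([.5285,-.18,.04]),86.7,40.1,4)
E
```

```text
clock: 27.2
eef_pos: [0.524, -0.173, 0.1198]
tcp_rot: [0.686, 0.636, 0.256, -0.243]
wrist_force: [-1.8, -0.1, -3.2]
opening: 0.742
G [ 0.5228 -0.1915  0.1408] tilt 41.3 jaw az -4.12 jaw tilt -0.44 q [ 0.8   0.85 -0.23  1.58 -0.47  1.18  0.82] open 0.742 F [-1.8 -0.1 -3.2]
G0 [ 0.5237 -0.1897  0.1425] rot [ 0.2 -1.3 -0.7] dG [   4.8    9.7 -102.5]
off [[-0.15, 0.01, 0.21], [-0.15, 0.01, 0.21], [-0.15, 0.01, 0.21], [-0.15, 0.01, 0.21]] tw each [ 0.0001 -0.0009 -0.0005]
```

View pics/s27.png

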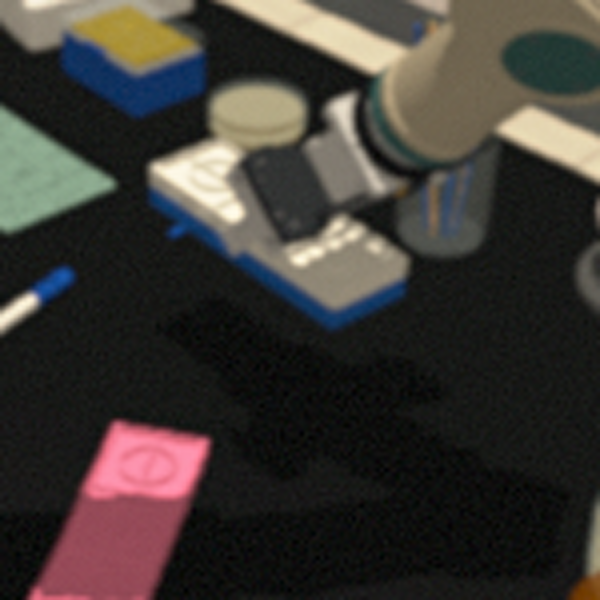

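```bash
python3 -m crank '{"offset":[[-0.15,0.01,0.21],[-0.15,0.01,0.21],[-0.15,0.01,0.21],[-0.13,0.01,0.18],[0,0,0]],"twist":[[0.0001,-0.0009,-0.0005],[0.0001,-0.0009,-0.0005],[0.0001,-0.0009,-0.0005],[0.0001,-0.0009,-0.0005],[0,0,0]],"fingers":[1,1,1,1,1]}'
python3 - <<'E'
from h import *
info()
planG(np.array([.5285,-.18,.025]),86.7,40.1,1)
E
```

```text
clock: 27.75
eef_pos: [0.5318, -0.158, 0.0233]
tcp_rot: [0.681, 0.651, 0.245, -0.23]
wrist_force: [-0.6, 0.9, -3.7]
opening: 0.741
G [ 0.5309 -0.1757  0.045 ] tilt 39.2 jaw az -2.7 jaw tilt 0.33 q [ 0.76  0.97 -0.23  1.62 -0.46  0.99  0.88] open 0.741 F [-0.6  0.9 -3.7]
G0 [ 0.5309 -0.1757  0.045 ] rot [-0.1  0.8  0.7] dG [ -2.4  -4.3 -20. ]
off [[-0.16, -0.02, 0.13]] tw each [-0.0004  0.0024  0.0019]
```

```bash
python3 -m crank '{"offset":[[-0.08,-0.01,0.1],[-0.04,-0.01,0.05],[0,0,0]],"twist":[[-0.0004,0.0024,0.001],[0,0,0],[0,0,0]],"fingers":[1,1,1]}'
python3 - <<'E'
from h import *
info()
im=vision.get_image('side')[:,:,::-1];cv2.imwrite('pics/s28.png',cv2.resize(im[170:290,310:430],None,fx=5,fy=5,interpolation=cv2.INTER_CUBIC)[:600])
planG(np.array([.5285,-.178,.018]),86.7,40.1,1)
E
```

```text
clock: 28.05
eef_pos: [0.5318, -0.1565, 0.0061]
tcp_rot: [0.68, 0.649, 0.25, -0.233]
wrist_force: [0.2, 0.5, -3.1]
opening: 0.741
G [ 0.5308 -0.1744  0.0276] tilt 39.9 jaw az -2.87 jaw tilt 0.42 q [ 0.77  1.   -0.24  1.62 -0.47  0.98  0.9 ] open 0.741 F [ 0.2  0.5 -3.1]
G0 [ 0.5308 -0.1746  0.0278] rot [0.1 0.2 0.6] dG [-2.3 -3.4 -9.8]
off [[-0.09, -0.02, 0.05]] tw each [0.0002 0.0004 0.0017]
```

View pics/s28.png

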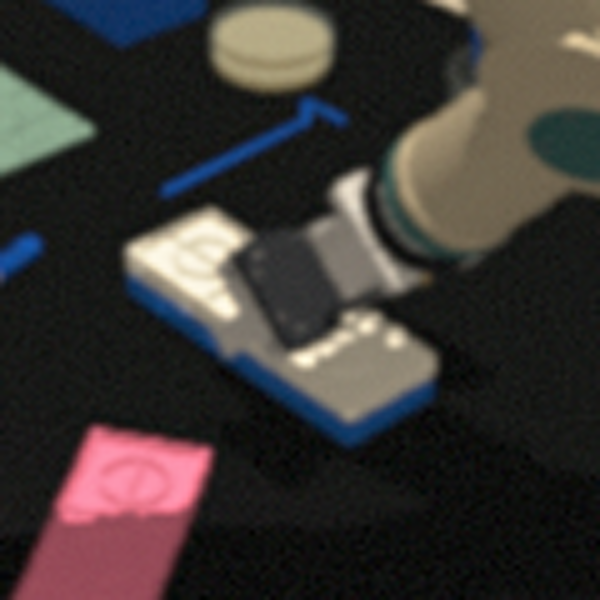

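```bash
python3 -m crank '{"offset":[[-0.04,-0.01,0.045],[0,0,0]],"twist":[[0,0.0004,0],[0,0,0]],"fingers":[1,1]}';  python3 -m crank '{"offset":[[-0.02,0,0.025],[0,0,0]],"twist":[[0,0,0],[0,0,0]],"fingers":[1,1]}'; python3 -m crank '{"offset":[[-0.015,0,0.02],[0,0,0]],"twist":[[0,0,0],[0,0,0]],"fingers":[1,1]}'
python3 - <<'E'
from h import *
info()
im=vision.get_image('side')[:,:,::-1];cv2.imwrite('pics/s29.png',cv2.resize(im[170:290,310:430],None,fx=5,fy=5,interpolation=cv2.INTER_CUBIC)[:600])
E
```

```text
clock: 28.3
eef_pos: [0.5314, -0.1578, 0.0009]
tcp_rot: [0.68, 0.648, 0.251, -0.233]
wrist_force: [-1.4, -0.6, -3.7]
opening: 0.742
clock: 28.5
eef_pos: [0.5322, -0.1582, -0.0019]
tcp_rot: [0.68, 0.648, 0.251, -0.232]
wrist_force: [-0.2, -0.3, -3.1]
opening: 0.746
clock: 28.7
eef_pos: [0.5325, -0.1585, -0.0022]
tcp_rot: [0.68, 0.648, 0.252, -0.232]
wrist_force: [0.6, -0.9, -3.7]
opening: 0.739
G [ 0.5314 -0.1765  0.0192] tilt 40.0 jaw az -2.99 jaw tilt 0.65 q [ 0.77  1.02 -0.24  1.61 -0.47  0.97  0.91] open 0.739 F [ 0.6 -0.9 -3.7]
```

View pics/s29.png

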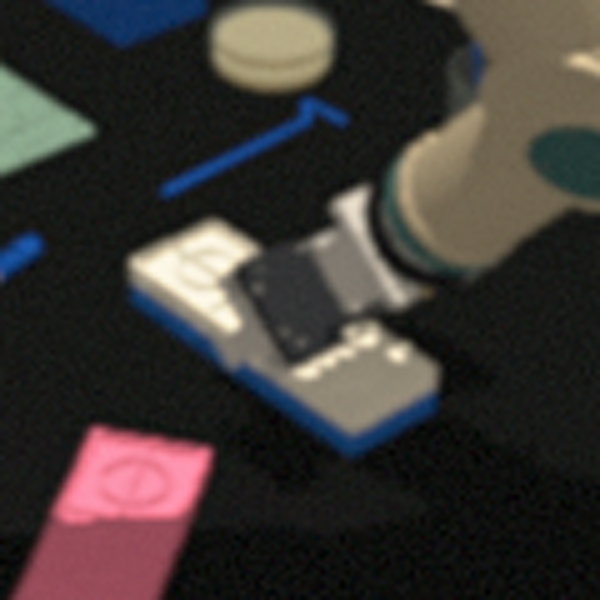

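```bash
python3 -m crank '{"offset":[[-0.02,-0.005,0.024],[0,0,0]],"twist":[[0,0,0],[0,0,0]],"fingers":[1,1]}'; python3 -m crank '{"offset":[[-0.02,-0.005,0.024],[0,0,0]],"twist":[[0,0,0],[0,0,0]],"fingers":[1,1]}'
python3 - <<'E'
from h import *
info()
im=vision.get_image('side')[:,:,::-1];cv2.imwrite('pics/s30.png',cv2.resize(im[170:290,310:430],None,fx=5,fy=5,interpolation=cv2.INTER_CUBIC)[:600])
E
```

```text
clock: 28.95
eef_pos: [0.5329, -0.1589, -0.0022]
tcp_rot: [0.68, 0.648, 0.254, -0.232]
wrist_force: [-0.6, 0.2, -3.9]
opening: 0.741
clock: 29.15
eef_pos: [0.5334, -0.1592, -0.0025]
tcp_rot: [0.679, 0.648, 0.255, -0.232]
wrist_force: [0.1, 0.4, -2.2]
opening: 0.746
G [ 0.5321 -0.1773  0.0188] tilt 40.2 jaw az -3.0 jaw tilt 0.87 q [ 0.78  1.02 -0.24  1.61 -0.47  0.97  0.92] open 0.746 F [ 0.1  0.4 -2.2]
```

View pics/s30.png

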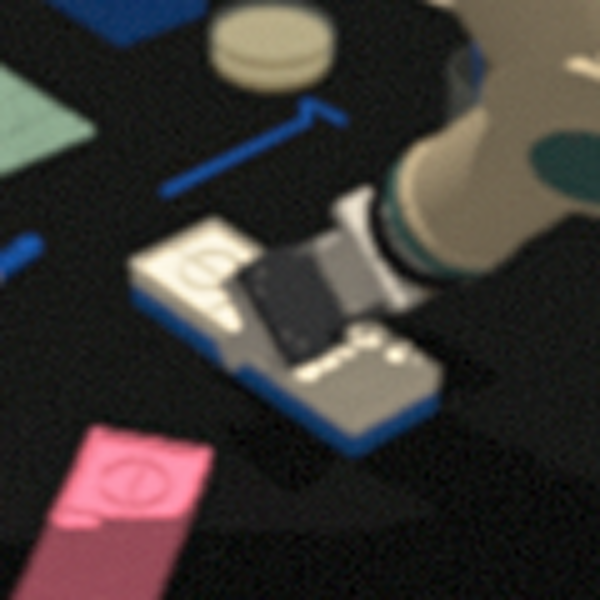

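```bash
python3 -m crank '{"offset":[[0,0,0],[0,0,0],[0,0,0],[0,0,0],[0,0,0]],"twist":[[0,0,0],[0,0,0],[0,0,0],[0,0,0],[0,0,0]],"fingers":[0.27,0.15,0,0,0]}'
python3 - <<'E'
from h import *
info()
im=vision.get_image('side')[:,:,::-1];cv2.imwrite('pics/s31.png',cv2.resize(im[170:290,310:430],None,fx=5,fy=5,interpolation=cv2.INTER_CUBIC)[:600])
E
```

```text
clock: 29.7
eef_pos: [0.5332, -0.1572, -0.0032]
tcp_rot: [0.679, 0.648, 0.255, -0.233]
wrist_force: [-0.5, -0.7, 0.3]
opening: 0.997
G [ 0.532  -0.1753  0.0181] tilt 40.4 jaw az -2.95 jaw tilt 0.81 q [ 0.78  1.02 -0.25  1.61 -0.47  0.97  0.92] open 0.997 F [-0.5 -0.7  0.3]
```

View pics/s31.png

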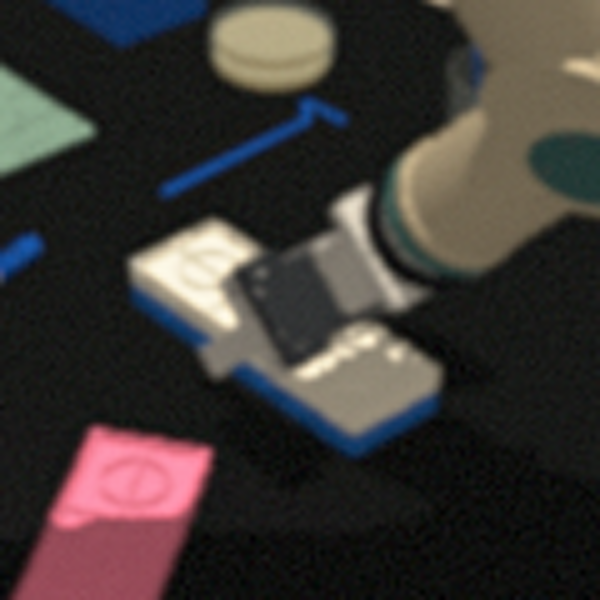

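```bash
python3 -m crank '{"offset":[[0,0,-0.15],[0,0,-0.35],[0,0,-0.35],[0,0,-0.2]],"twist":[[0,0,0],[0,0,0],[0,0,0],[0,0,0]],"fingers":[0,0,0,0]}'
python3 - <<'E'
from h import *
info()
planG(np.array([.53,-.175,.18]),86.7,0,5)
E
```

```text
clock: 30.15
eef_pos: [0.5267, -0.2221, 0.0771]
tcp_rot: [0.677, 0.648, 0.255, -0.238]
wrist_force: [-0.4, 0.3, -0.7]
opening: 0.997
G [ 0.5257 -0.2404  0.0983] tilt 40.8 jaw az -2.65 jaw tilt 0.46 q [ 0.83  0.95 -0.21  1.48 -0.42  1.2   0.87] open 0.997 F [-0.4  0.3 -0.7]
G0 [ 0.5257 -0.2404  0.0983] rot [  0.2 -40.9   0.8] dG [ 4.3 65.4 81.7]
off [[0.17, 0.0, -0.04], [0.16, 0.0, -0.07], [0.15, 0.0, -0.1], [0.13, 0.0, -0.12], [0.11, 0.0, -0.15]] tw each [ 0.0001 -0.0227  0.0004]
```

```bash
python3 -m crank '{"offset":[[0.17,0,-0.06],[0.16,0,-0.08],[0.15,0,-0.1],[0.13,0,-0.12],[0.11,0,-0.15],[0,0,0]],"twist":[[0,-0.0227,0.0004],[0,-0.0227,0.0004],[0,-0.0227,0.0004],[0,-0.0227,0.0004],[0,-0.0227,0.0004],[0,0,0]],"fingers":[0,0,0,0,0,0]}'
python3 - <<'E'
from h import *
s=env.state(); im=vision.get_image('wrist'); cv2.imwrite('pics/w32.png',im[:,:,::-1]); info()
np.save('st32.npy',np.r_[s['eef_pos'],s['tcp_rot']])
E
```

```text
clock: 30.75
eef_pos: [0.5318, -0.1753, 0.1521]
tcp_rot: [0.728, 0.685, -0.004, 0.009]
wrist_force: [-0.7, 1.1, -0.6]
opening: 0.999
G [ 0.5297 -0.1801  0.1793] tilt -1.1 jaw az -3.9 jaw tilt 0.3 q [ 0.18  0.54  0.13  1.82 -0.07  0.78  0.27] open 1.0 F [-0.9 -0.5 -0.1]
```

View pics/w32.png

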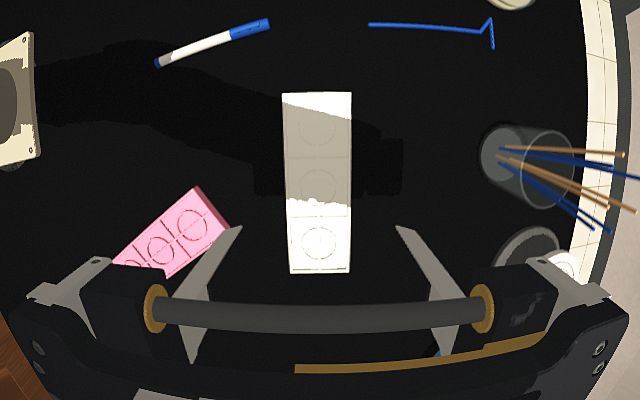

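```bash
python3 - <<'E'
from h import *
a=np.load('st32.npy'); st={'eef_pos':a[:3],'tcp_rot':a[3:]}
im=cv2.imread('pics/w32.png')[:,:,::-1].copy()
cx,cy,az,m=rect(im,st,(0,0,110),(179,70,255),.032,(270,80,370,285))
cv2.imwrite('pics/m32.png',m)
a=az
e=np.array([np.cos(np.radians(a)),np.sin(np.radians(a))])
plan([cx/1e3,cy/1e3,.06],Rd(a),3)
E
```

```text
centre 531.3 -179.7 size 205.7 71.8 az 87.12 px [311.8 201. ]
total rot deg [ 0.3   1.04 -1.03] dp mm [  1.5   0.9 -91.3] tool dp [ 2.7  0.9 91.3]
off [[0.009, 0.003, 0.304], [0.007, 0.004, 0.304], [0.005, 0.004, 0.304]]
tw [[0.0003, 0.001, -0.0009], [0.0003, 0.001, -0.0009], [0.0003, 0.001, -0.0009]]
```

```bash
python3 -m crank '{"offset":[[0.01,0.004,0.35],[0.007,0.004,0.35],[0.005,0.004,0.32],[0,0,0.2],[0,0,0]],"twist":[[0.0003,0.001,-0.0009],[0.0003,0.001,-0.0009],[0.0003,0.001,-0.0009],[0,0,0],[0,0,0]],"fingers":[0,0,0,0,0]}'
python3 - <<'E'
from h import *
plan([.5313,-.1797,.0035],Rd(87.1),2)
E
```

```text
clock: 31.3
eef_pos: [0.5318, -0.1833, 0.0256]
tcp_rot: [0.726, 0.688, 0.002, -0.001]
wrist_force: [-0.1, -0.3, -0.4]
opening: 1.002
total rot deg [ 0.07 -0.25 -0.21] dp mm [ -0.5   3.6 -22.1] tool dp [ 3.4 -0.7 22.1]
off [[0.017, -0.003, 0.111], [0.017, -0.003, 0.111]]
tw [[0.0001, -0.0003, -0.0003], [0.0001, -0.0003, -0.0003]]
```

```bash
python3 -m crank '{"offset":[[0.017,-0.003,0.11],[0.017,-0.003,0.09],[0,0,0]],"twist":[[0,-0.0003,-0.0003],[0,-0.0003,-0.0003],[0,0,0]],"fingers":[0,0,0]}'
python3 - <<'E'
from h import *
im=vision.get_image('side')[:,:,::-1];cv2.imwrite('pics/s33.png',cv2.resize(im[170:290,310:430],None,fx=5,fy=5,interpolation=cv2.INTER_CUBIC)[:600])
plan([.5313,-.1797,.0035],Rd(87.1),1)
E
```

```text
clock: 31.6
eef_pos: [0.531, -0.1828, 0.0049]
tcp_rot: [0.727, 0.687, 0.001, 0.0]
wrist_force: [-0.2, 0.6, -0.9]
opening: 1.0
total rot deg [ 0.16 -0.01 -0.29] dp mm [-0.1  3.4 -2. ] tool dp [ 3.4 -0.3  2. ]
off [[0.034, -0.003, 0.02]]
tw [[0.0004, -0.0, -0.0008]]
```

View pics/s33.png

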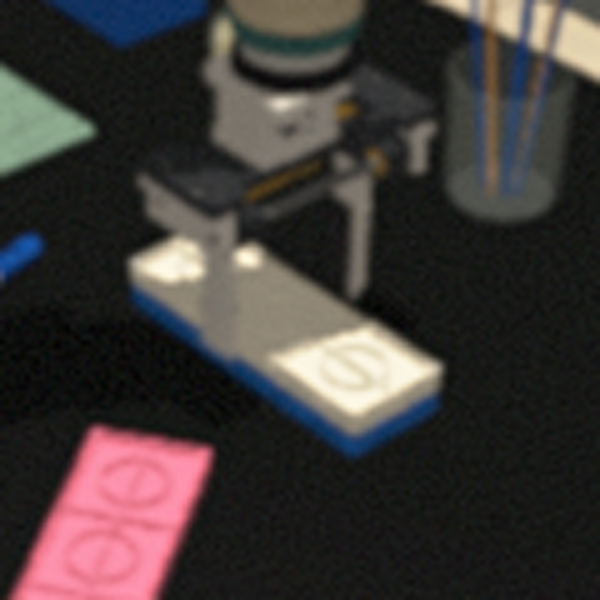

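```bash
python3 -m crank '{"offset":[[0.034,0,0.008],[0,0,0],[0,0,0],[0,0,0],[0,0,0],[0,0,0]],"twist":[[0,0,-0.0008],[0,0,0],[0,0,0],[0,0,0],[0,0,0],[0,0,0]],"fingers":[0,1,1,1,1,1]}'
python3 - <<'E'
from h import *
im=vision.get_image('side')[:,:,::-1];cv2.imwrite('pics/s34.png',cv2.resize(im[170:290,310:430],None,fx=5,fy=5,interpolation=cv2.INTER_CUBIC)[:600])
info(); print(env.state()['eef_pos'])
E
```

```text
clock: 32.25
eef_pos: [0.5335, -0.1793, 0.0071]
tcp_rot: [0.724, 0.69, 0.002, 0.003]
wrist_force: [-1.0, -0.0, -1.2]
opening: 0.736
G [ 0.5333 -0.1792  0.0351] tilt -0.0 jaw az -2.81 jaw tilt 0.39 q [ 0.23  0.76  0.07  1.91 -0.11  0.47  0.33] open 0.731 F [-0.1 -0.3 -0.4]
[ 0.53345033 -0.17925511  0.00708881]
```

View pics/s34.png

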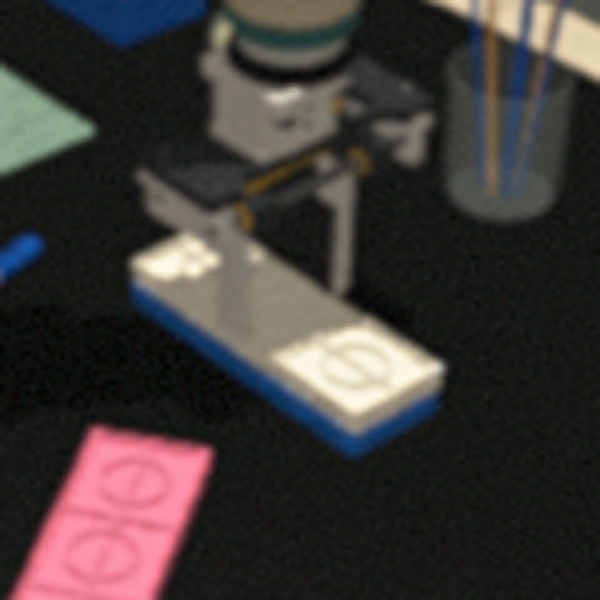

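```bash
python3 -m crank '{"offset":[[0,0,-0.06],[0,0,-0.1],[0,0,-0.15],[0,0,-0.15],[0,0,0]],"twist":[[0,0,0],[0,0,0],[0,0,0],[0,0,0],[0,0,0]],"fingers":[1,1,1,1,1]}'
python3 - <<'E'
from h import *
im=vision.get_image('side')[:,:,::-1];cv2.imwrite('pics/s35.png',cv2.resize(im[170:290,310:430],None,fx=5,fy=5,interpolation=cv2.INTER_CUBIC)[:600])
info(); print(env.state()['eef_pos'])
E
```

```text
clock: 32.8
eef_pos: [0.533, -0.1794, 0.0564]
tcp_rot: [0.724, 0.689, 0.002, 0.003]
wrist_force: [0.5, 0.2, -1.5]
opening: 0.738
G [ 0.5322 -0.1792  0.0835] tilt -0.0 jaw az -2.83 jaw tilt 0.3 q [ 0.22  0.68  0.08  1.89 -0.1   0.58  0.32] open 0.734 F [-0.7  0.3 -0.8]
[ 0.5323826  -0.17918937  0.05549813]
```

View pics/s35.png

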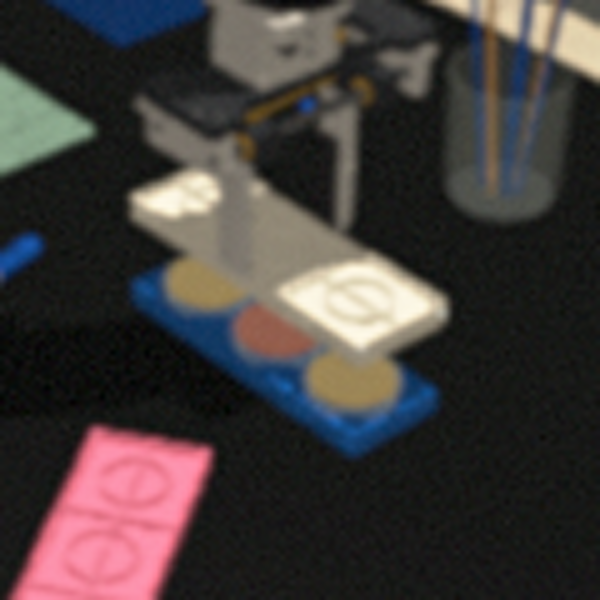

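```bash
python3 - <<'E'
from h import *
plan([.42,.17,.17],Rd(87.05),11)
E
```

```text
total rot deg [0.3  0.01 0.12] dp mm [-112.4  349.2  114.5] tool dp [ 343.2 -128.9 -115.2]
off [[0.312, -0.117, -0.105], [0.312, -0.117, -0.105], [0.312, -0.117, -0.105], [0.312, -0.118, -0.105], [0.312, -0.118, -0.105], [0.312, -0.118, -0.104], [0.312, -0.118, -0.104], [0.312, -0.118, -0.104], [0.312, -0.118, -0.104], [0.312, -0.118, -0.104], [0.312, -0.118, -0.104]]
tw [[0.0001, 0.0, 0.0], [0.0001, 0.0, 0.0], [0.0001, 0.0, 0.0], [0.0001, 0.0, 0.0], [0.0001, 0.0, 0.0], [0.0001, 0.0, 0.0], [0.0001, 0.0, 0.0], [0.0001, 0.0, 0.0], [0.0001, 0.0, 0.0], [0.0001, 0.0, 0.0], [0.0001, 0.0, 0.0]]
```

```bash
python3 -m crank '{"offset":[[0.05,-0.02,-0.25],[0.2,-0.08,-0.25],[0.31,-0.12,-0.2],[0.31,-0.12,-0.15],[0.31,-0.12,-0.1],[0.31,-0.12,-0.1],[0.31,-0.12,-0.05],[0.31,-0.12,-0.05],[0.31,-0.12,-0.05],[0.31,-0.12,0],[0.31,-0.12,0],[0.31,-0.12,0],[0,0,0],[0,0,0]],"twist":[[0,0,0],[0,0,0],[0,0,0],[0,0,0],[0,0,0],[0,0,0],[0,0,0],[0,0,0],[0,0,0],[0,0,0],[0,0,0],[0,0,0],[0,0,0],[0,0,0]],"fingers":[1,1,1,1,1,1,1,1,1,1,1,1,1,1]}'
python3 - <<'E'
from h import *
s=env.state(); im=vision.get_image('wrist'); cv2.imwrite('pics/w36.png',im[:,:,::-1]); info()
np.save('st36.npy',np.r_[s['eef_pos'],s['tcp_rot']])
E
```

```text
clock: 34.25
eef_pos: [0.4108, 0.174, 0.1738]
tcp_rot: [0.725, 0.689, -0.001, -0.0]
wrist_force: [-0.3, 0.0, -0.7]
opening: 0.736
G [0.4108 0.1742 0.2017] tilt -0.0 jaw az -2.97 jaw tilt -0.14 q [-0.54  0.36  0.11  2.07 -0.06  0.72 -0.45] open 0.735 F [-0.3  0.3 -2.3]
```

View pics/w36.png

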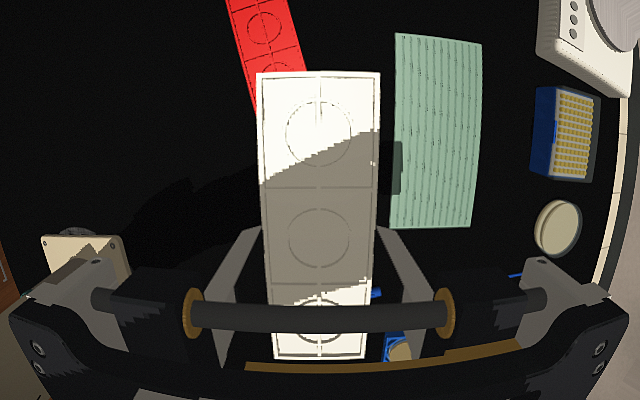

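```bash
python3 - <<'E'
from h import *
a=np.load('st36.npy'); st={'eef_pos':a[:3],'tcp_rot':a[3:]}
im=cv2.imread('pics/w36.png')[:,:,::-1].copy()
rect(im,st,(45,25,40),(97,140,255),.004,(382,20,500,240),close=9)
m=vision.camera_model('wrist'); H=np.array(m['hand_eye']); ff=200/np.tan(np.radians(m['fovy'])/2)
# white held corners: refine with mask
hsv=cv2.cvtColor(im,cv2.COLOR_RGB2HSV); k=cv2.inRange(hsv,(0,0,110),(179,60,255)); z=np.zeros_like(k); z[60:365,250:386]=255; k&=z
k=cv2.morphologyEx(k,cv2.MORPH_OPEN,np.ones((5,5)))
cv2.imwrite('pics/m36.png',k[50:380,230:400])
def tool(px,z):
    d=np.array([px[0]-m['cx'],px[1]-m['cy']]); r=np.hypot(*d); th=r/ff
    v=H[:3,:3]@np.array([*(d/r*np.sin(th)),np.cos(th)]); o=H[:3,3]; return (o+v*(z-o[2])/v[2])*1e3
for z in [-.032,-.028,-.024]:
    B=[tool(c,z) for c in [(257,73),(381,72),(364,359),(274,360)]]
    print(z,'size',[np.linalg.norm(B[i]-B[i-1]).round(1) for i in range(4)],'c',np.mean(B,0).round(1),'az',np.degrees(np.arctan2(*((B[0]+B[1])-(B[2]+B[3]))[[1,0]])).round(2))
E
```

```text
centre 564.1 222.9 size 250.6 121.0 az 86.98 px [443.5 120.5]
-0.032 size [np.float64(197.6), np.float64(67.5), np.float64(197.2), np.float64(67.8)] c [  2.9  -0.3 -32. ] az 0.0
-0.028 size [np.float64(202.3), np.float64(69.1), np.float64(201.8), np.float64(69.4)] c [  1.1  -0.3 -28. ] az 0.0
-0.024 size [np.float64(207.0), np.float64(70.7), np.float64(206.5), np.float64(71.0)] c [ -0.7  -0.3 -24. ] az 0.0
```

```bash
python3 - <<'E'
from h import *
plan([.5645,.2226,.03],Rd(87),6)
E
```

```text
total rot deg [-0.14  0.03  0.03] dp mm [ 153.8   48.4 -143.7] tool dp [ 56.4 151.4 143.3]
off [[0.094, 0.252, 0.239], [0.094, 0.252, 0.239], [0.094, 0.252, 0.239], [0.094, 0.252, 0.239], [0.094, 0.252, 0.239], [0.094, 0.252, 0.239]]
tw [[-0.0001, 0.0, 0.0], [-0.0001, 0.0, 0.0], [-0.0001, 0.0, 0.0], [-0.0001, 0.0, 0.0], [-0.0001, 0.0, 0.0], [-0.0001, 0.0, 0.0]]
```

```bash
python3 -m crank '{"offset":[[0.09,0.25,0.15],[0.09,0.25,0.2],[0.09,0.25,0.24],[0.09,0.25,0.24],[0.09,0.25,0.24],[0.09,0.22,0.24],[0,0,0]],"twist":[[0,0,0],[0,0,0],[0,0,0],[0,0,0],[0,0,0],[0,0,0],[0,0,0]],"fingers":[1,1,1,1,1,1,1]}'
python3 - <<'E'
from h import *
plan([.5645,.2226,.01],Rd(87),2)
E
```

```text
clock: 35.0
eef_pos: [0.569, 0.2097, 0.036]
tcp_rot: [0.73, 0.683, -0.002, 0.001]
wrist_force: [-1.4, 0.2, -0.7]
opening: 0.735
total rot deg [-0.05  0.23 -0.81] dp mm [ -4.5  12.9 -26. ] tool dp [12.7 -5.4 26. ]
off [[0.064, -0.027, 0.13], [0.063, -0.026, 0.13]]
tw [[-0.0001, 0.0003, -0.0011], [-0.0001, 0.0003, -0.0011]]
```

```bash
python3 -m crank '{"offset":[[0.064,-0.027,0.13],[0.063,-0.026,0.13],[0,0,0]],"twist":[[0,0.0003,-0.0011],[0,0.0003,-0.0011],[0,0,0]],"fingers":[1,1,1]}'
python3 - <<'E'
from h import *
plan([.5645,.2226,.0],Rd(87),1)
E
```

```text
clock: 35.3
eef_pos: [0.5633, 0.2198, 0.0077]
tcp_rot: [0.727, 0.687, -0.002, -0.0]
wrist_force: [-0.9, 0.2, -1.0]
opening: 0.733
total rot deg [-0.17  0.11 -0.2 ] dp mm [ 1.2  2.8 -7.7] tool dp [2.9 1.  7.7]
off [[0.029, 0.01, 0.077]]
tw [[-0.0005, 0.0003, -0.0006]]
```

```bash
python3 -m crank '{"offset":[[0.029,0.01,0.07],[0,0,0]],"twist":[[-0.0005,0.0003,-0.0006],[0,0,0]],"fingers":[1,1]}'
python3 - <<'E'
from h import *
plan([.5645,.2226,-.0045],Rd(87),1)
E
```

```text
clock: 35.5
eef_pos: [0.5637, 0.223, 0.001]
tcp_rot: [0.725, 0.689, 0.0, 0.0]
wrist_force: [-0.8, 0.5, -0.5]
opening: 0.739
total rot deg [ 0.02 -0.01  0.09] dp mm [ 0.8 -0.4 -5.5] tool dp [-0.4  0.8  5.5]
off [[-0.004, 0.008, 0.055]]
tw [[0.0001, -0.0, 0.0002]]
```

```bash
python3 -m crank '{"offset":[[-0.004,0.008,0.055],[0,0,0]],"twist":[[0,0,0],[0,0,0]],"fingers":[1,1]}'; python3 -m crank '{"offset":[[0,0,0.025],[0,0,0]],"twist":[[0,0,0],[0,0,0]],"fingers":[1,1]}'
python3 - <<'E'
from h import *
plan([.5645,.2226,-.0065],Rd(87),1)
im=vision.get_image('side')[:,:,::-1];cv2.imwrite('pics/s37.png',cv2.resize(im[150:230,240:360],None,fx=6,fy=6,interpolation=cv2.INTER_CUBIC)[:600])
E
```

```text
clock: 35.7
eef_pos: [0.5649, 0.2228, -0.0039]
tcp_rot: [0.725, 0.689, 0.001, 0.0]
wrist_force: [-1.0, -0.4, -1.8]
opening: 0.736
clock: 35.9
eef_pos: [0.566, 0.2232, -0.0047]
tcp_rot: [0.725, 0.689, 0.002, 0.001]
wrist_force: [0.2, 0.1, -1.2]
opening: 0.737
total rot deg [ 0.23 -0.11  0.1 ] dp mm [-1.5 -0.6 -1.8] tool dp [-0.7 -1.5  1.8]
off [[-0.007, -0.015, 0.018]]
tw [[0.0006, -0.0003, 0.0003]]
```

View pics/s37.png

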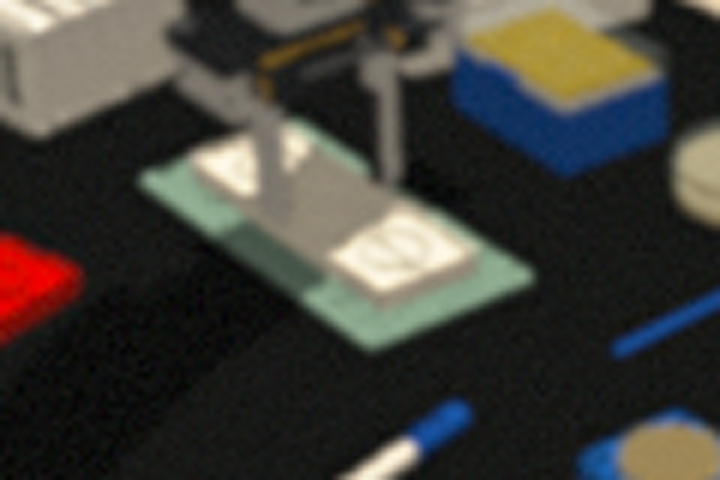

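One more small push with a correction, then I'll release.

```bash
python3 -m crank '{"offset":[[-0.007,-0.018,0.02],[0,0,0]],"twist":[[0.0006,-0.0003,0.0003],[0,0,0]],"fingers":[1,1]}'; python3 -m crank '{"offset":[[0,-0.008,0.012],[0,0,0]],"twist":[[0.0003,0,0],[0,0,0]],"fingers":[1,1]}'
python3 - <<'E'
from h import *
plan([.5645,.2226,-.0065],Rd(87),1)
E
```

```text
clock: 36.15
eef_pos: [0.5664, 0.2232, -0.0048]
tcp_rot: [0.725, 0.688, 0.002, 0.001]
wrist_force: [-0.2, 0.2, -1.4]
opening: 0.736
clock: 36.35
eef_pos: [0.5665, 0.2233, -0.0051]
tcp_rot: [0.726, 0.688, 0.002, 0.001]
wrist_force: [-0.7, 0.6, -1.0]
opening: 0.736
total rot deg [ 0.23 -0.14 -0.03] dp mm [-2.  -0.7 -1.4] tool dp [-0.8 -1.9  1.4]
off [[-0.008, -0.019, 0.014]]
tw [[0.0006, -0.0004, -0.0001]]
```

```bash
python3 -m crank '{"offset":[[-0.008,-0.025,-0.03],[0,0,0]],"twist":[[0.0006,-0.0004,0],[0,0,0]],"fingers":[1,1]}'
python3 - <<'E'
from h import *
plan([.5640,.2226,-.0055],Rd(87),1)
E
```

```text
clock: 36.55
eef_pos: [0.5631, 0.2223, -0.0025]
tcp_rot: [0.726, 0.688, -0.001, -0.0]
wrist_force: [0.4, 0.6, -0.7]
opening: 0.733
total rot deg [-0.07  0.04 -0.04] dp mm [ 0.9  0.3 -3. ] tool dp [0.3 0.8 3. ]
off [[0.003, 0.008, 0.03]]
tw [[-0.0002, 0.0001, -0.0001]]
```

```bash
python3 -m crank '{"offset":[[0,0.005,0.027],[0,0,0]],"twist":[[0,0,0],[0,0,0]],"fingers":[1,1]}'
python3 - <<'E'
from h import *
plan([.5642,.2226,-.0055],Rd(87),1)
E
```

```text
clock: 36.75
eef_pos: [0.5635, 0.2223, -0.0053]
tcp_rot: [0.726, 0.688, -0.001, -0.0]
wrist_force: [0.3, 0.1, 2.0]
opening: 0.736
total rot deg [-0.08  0.05 -0.03] dp mm [ 0.7  0.3 -0.2] tool dp [0.3 0.7 0.2]
off [[0.003, 0.007, 0.002]]
tw [[-0.0002, 0.0001, -0.0001]]
```

Contact force has appeared and the tray is aligned to within 1 mm. I'll release and rise.

```bash
python3 -m crank '{"offset":[[0,0,0],[0,0,0],[0,0,0],[0,0,0],[0,0,-0.1],[0,0,-0.3],[0,0,-0.4],[0,0,-0.4],[0,0,-0.4],[0,0,-0.4],[0,0,0]],"twist":[[0,0,0],[0,0,0],[0,0,0],[0,0,0],[0,0,0],[0,0,0],[0,0,0],[0,0,0],[0,0,0],[0,0,0],[0,0,0]],"fingers":[0.2,0,0,0,0,0,0,0,0,0,0]}'
python3 - <<'E'
from h import *
s=env.state(); im=vision.get_image('wrist'); cv2.imwrite('pics/w40.png',im[:,:,::-1]); info()
rect(im,s,(0,0,110),(179,30,255),.02,(270,60,370,285))
rect(im,s,(45,25,30),(97,140,255),.004,(240,30,390,300),close=9)
b=vision.get_image('scene')[:,:,::-1]; cv2.imwrite('pics/s40.png',cv2.resize(b[140:260,200:420],None,fx=3.6,fy=3.6,interpolation=cv2.INTER_CUBIC))
E
```

```text
clock: 37.85
eef_pos: [0.5636, 0.2221, 0.2047]
tcp_rot: [0.726, 0.688, -0.001, -0.0]
wrist_force: [0.1, 0.5, 0.8]
opening: 1.001
G [0.5621 0.2215 0.2301] tilt -0.2 jaw az -3.07 jaw tilt -0.33 q [-0.49  0.55  0.11  1.62 -0.07  0.98 -0.41] open 1.001 F [-1.1  0.5 -0.1]
centre 567.9 296.8 size 112.8 95.5 az 176.88 px [318.9 110.6]
centre 564.1 223.0 size 250.4 121.9 az 87.09 px [314.2 174.6]
```

View pics/w40.png

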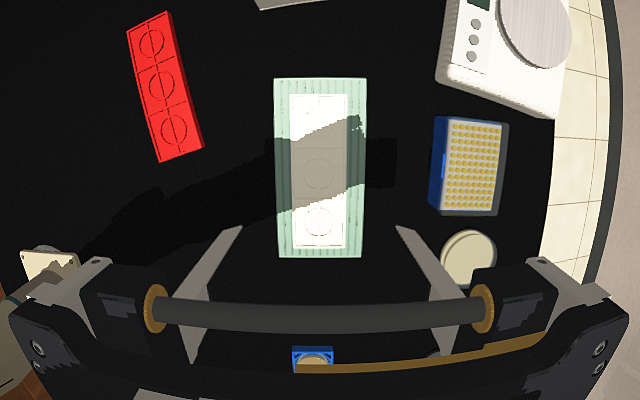

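View pics/s40.png

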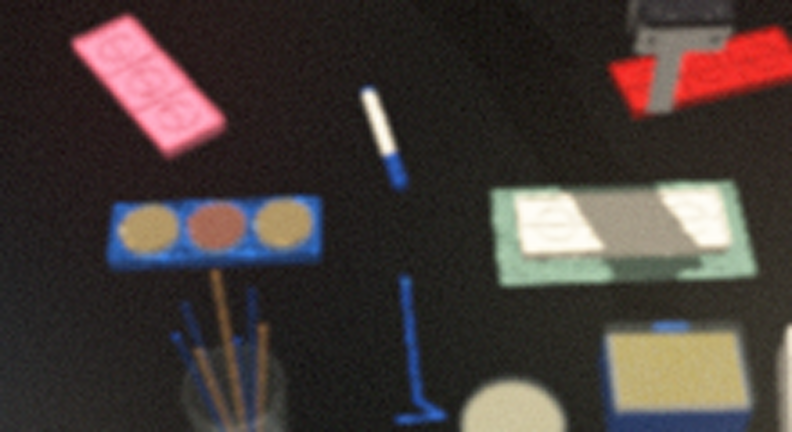

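```bash
python3 - <<'E'
from h import *
s=env.state(); im=cv2.cvtColor(cv2.imread('pics/w40.png'),cv2.COLOR_BGR2RGB)
hsv=cv2.cvtColor(im,cv2.COLOR_RGB2HSV)
for p in [(280,110),(300,110),(320,160),(280,160),(355,160)]: print(p,hsv[p[1],p[0]])
r=im.astype(int); m=((r[:,:,0]>=r[:,:,1]-1)&(r[:,:,1]>80)).astype(np.uint8)*255
k=np.zeros_like(m);k[85:255,284:352]=255;m&=k; m=cv2.morphologyEx(m,cv2.MORPH_OPEN,np.ones((3,3)));cv2.imwrite('pics/m40.png',m[70:270,260:380])
fake=np.zeros_like(im);fake[m>0]=255
rect(fake,s,(0,0,100),(179,10,255),.02,(284,85,352,255))
E
```

```text
(280, 110) [ 62  28 230]
(300, 110) [ 30   1 255]
(320, 160) [ 21  38 173]
(280, 160) [ 68  45 102]
(355, 160) [ 68  46 105]
centre 558.0 221.7 size 201.5 70.1 az 86.94 px [317.4 193.2]
```

```bash
python3 - <<'E'
from h import *
s=env.state(); im=cv2.cvtColor(cv2.imread('pics/w40.png'),cv2.COLOR_BGR2RGB)
rect(im,s,(45,25,30),(97,140,255),.004,(240,30,390,300),close=9)
cv2.imwrite('pics/c40.png',np.hstack([cv2.resize(im[70:270,260:380][:,:,::-1],None,fx=3,fy=3,interpolation=cv2.INTER_CUBIC),cv2.cvtColor(cv2.resize(cv2.imread('pics/m40.png',0),None,fx=3,fy=3),cv2.COLOR_GRAY2BGR)]))
E
```

```text
centre 559.1 222.2 size 247.4 120.5 az 87.17 px [314.2 174.6]
```

View pics/c40.png

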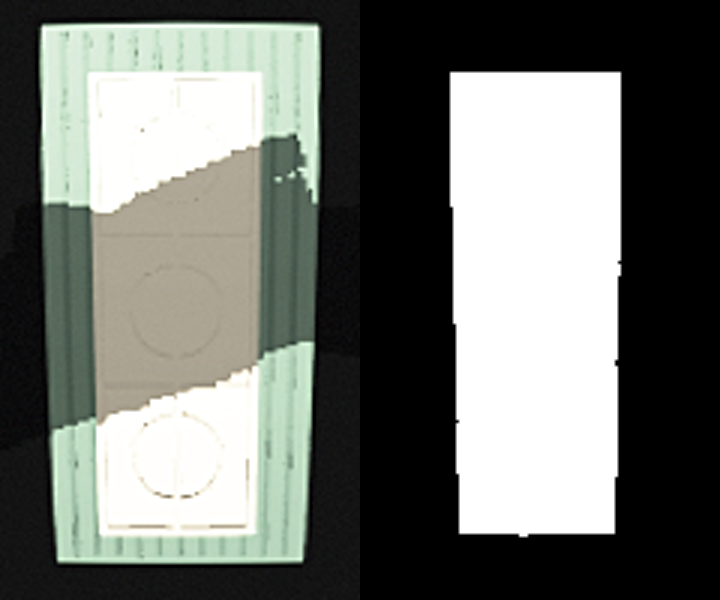

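```bash
python3 - <<'E'
from h import *
im=vision.get_image('side')[:,:,::-1];cv2.imwrite('pics/s41.png',cv2.resize(im[150:290,240:430],None,fx=4,fy=4,interpolation=cv2.INTER_CUBIC)); print(env.state()['clock'])
E
```

```text
38.0
```

View pics/s41.png

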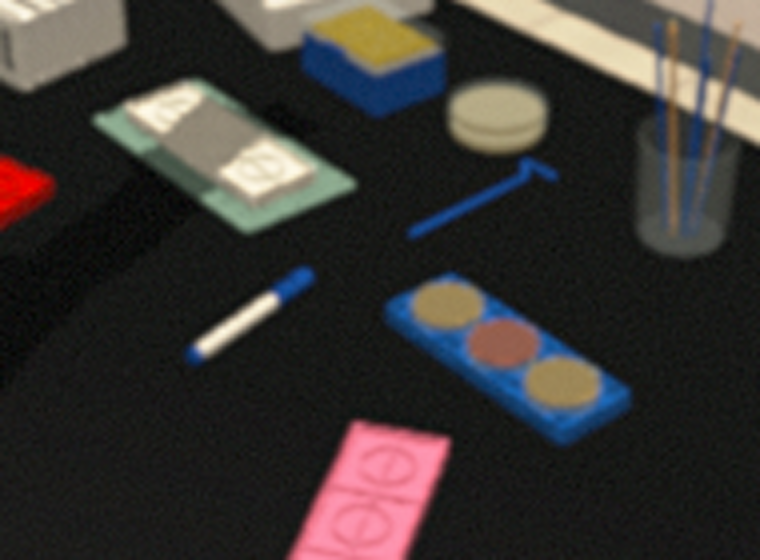

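The white tray lies face-down, centred on the mat at (220,140). The blue tray lies flat at (508,355) with three inverted dishes seated in it. The marker, spreader and the rest are where they were.

```bash
python3 -c "
from workcell import env
print(env.job_done())"
```

```text
the job is handed in; nothing more can be done
None
```

The job is done and was handed in at about 38 s of the 72 s allowed. All three dishes sit lid-down in the blue tray, and the white tray is face-down on the drain mat.

**What I did:**
- I laid the blue tray on the full white tray so the rims met.
- I pinched the pair, turned it 90° and stood it on its end.
- I gripped it again from the other side, turned it the remaining 90° and set it flat on the bare bench.
- I lifted off the white tray and put it on the mat.

**Last checks:**
- **White tray:** it is about 1 mm and 0.2° off the mat's centre and direction in the wrist picture. An earlier fit of the tray in that picture failed on a bad colour mask. The wrist pose reading also moved by about 5 mm between calls, so I trust only the relative position, with mat and tray measured from the same picture.
- **Dishes:** the side and scene pictures show all three seated, agar side up, in the flat blue tray.
- **Other objects:** the marker, spreader and other things in those pictures look unmoved. The gripper was open and well clear of everything.

**What disagreed:**
- **Fingertip position:** the fingertips are about 18 mm behind the tool point, not 11 mm ahead of it as stated. My first close went over the top of the blue tray without touching it, and I worked with the measured value from then on.
- **Regrips:** I gripped the pair a second time before the first turn, and a second and third time before the second turn, to get a better hold. The pair stayed still each time.

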